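# Dock the footed cup and nest the sample cups in it

## Robot

A 6-joint arm with a two-finger parallel gripper is mounted at the origin on a cart in front of the work surface, level with it; the furniture and walls round the work are solid. World frame = base frame: x ahead of the robot, y to its left, z up, the work surface at z = 0. Lengths are in m, angles in degrees, forces in N, time in s.
With the tool pointing down it reaches from about 0.3 to 0.95 m from the base axis. Payload 3.1 kg.
Tool frame: the origin (TCP) lies between the finger pads; the fingertips stand bot.tip_extent ahead of it and the grasp point (between the pads) lies 3 mm ahead of it (bot.tip_extent is the distance from the TCP to the fingertips, in m); z points along the fingers, y is the line along which they close (so a half turn about z gives the same grasp; the last joint's range is limited). The gripper opens to 85 mm and grips with 20 to 120 N. Pads are 22 mm wide; open, the fingers measure 114 mm over their backs; the gripper's body (76 mm by 85 mm) begins 54 mm behind the grasp point. The pads swing forward as they close: fully open they stand 13 mm farther back than shut.
Start: joints at [-72.405, 17.653, 93.61, -0, 68.738, -3.994], TCP at [0.23, -0.581, 0.253] pointing down, gripper open.
Joint ranges: [-175.34, 175.34], [-45.06, 112.39], [2.9, 150.54], [-68.45, 248.45], [3.09, 151.38], [-168.51, 168.51]. Speed limits (degrees/s): [159.86, 159.86, 180, 180, 180, 180].

## Interface

Orientations are given as [roll, pitch, yaw] about the fixed x, y, z axes, in that order (R = Rz(yaw) Ry(pitch) Rx(roll)).
In Python, from bench import bot gives the robot as it stands.
- The arm moves only by the tool move_arm, never from a script. Its argument "steps" is a list of rows, each an object with "offset": the shift along the tool's x, y, z normalised to -1 to 1, where 1 is 40 mm, a list of three; "rotation": the turn, a rotation vector about the tool's x, y, z normalised to -1 to 1, where 1 is 4 degrees, a list of three; "fingers": the closure in counts, from 0 (fully open) to 255 (shut). A call has 1 to 8 rows; each row shifts and turns the commanded pose from where the row before left it, along the tool's axes as they then stand; what a row does not reach is not made up. A row lasts 1/10 s, in which the tool goes at most 50 mm and 8.59 degrees, less where a joint would pass 70% of its speed; a pose out of reach is approached as far as the arm can. A call with a number of a shift or a turn outside -1 to 1 is refused whole. A call with a gripper value outside its range is refused whole. The fingers move at their own pace and stop on an object; "newtons" is the grip in N (left out, the last holds). Time passes only in rows, so rows that do not move let the fingers close. It gives the time, the measured TCP pose, the force, the opening and the grip force at its end, in the units of the state.
- bot.read_state(): the state, without advancing time (a new reading comes with each control period).
- bot.get_image(name): name is "scene" or "side" or "wrist"; returns a dict with "image" (400x640x3 uint8, red, green, blue), "camera_matrix" (3x3 intrinsics, pixels), "world_from_camera" (4x4, takes a point from camera to world coordinates). Camera axes: x right, y down, z forward; pixel columns grow to the right and rows downward; lengths in m; the calibration is good to about 2 mm. A picture is of the moment at which its call begins. There is no depth.
- bot.finish_job(): hands the job in; it is judged then, once.
Trained networks look in the newest picture that a camera, given by its name, has taken for a name from the list of things; names that differ only in an ending like _2 or _b are one class to them, and where a whole thing is asked for, a point or a joint stands for the part that bears it (a point fixed in the world has none). Each returns a list of dicts, best first, with "conf" (0 to 1); they miss things now and then, are a little off and sometimes report something else, mostly with a low value. They report only what shows in the picture. A call takes as long as a camera call. They do not tell look-alikes from the thing itself.
- bot.trace(target, camera): "region" (400x640 bool, what is visible of it) and "box" ([left, top, right, bottom] in pixels, round what is visible of it).
The state is a dict: "clock": time; "qpos": joint angles; "qd": joint speeds; "joint_efforts": joint torques, N m; "position": TCP position; "tcp_rot": TCP orientation; "force": force on the tool from outside, world axes, zero at the start; "ft_torque": the same for the moment, N m; "opening": finger opening in m; "finger_force": force on a finger pad.
Only numpy, scipy, OpenCV 4.12 (cv2) and the standard library are available. Lean on these libraries where they do the work, as an engineer would, in place of code of your own. Each camera call takes 0.05 s, during which the arm holds its last target. There are 200 camera calls.

## Task

Push the blue cup on its heavy foot along the worktop until it is fully home in the aluminium dock, without lifting it. Then nest the white cup in the blue one and the orange cup in the white one, each lowered gently rather than dropped, and fully seated upright. Leave everything else on the worktop where it is.

Things in the scene. Friction and masses are not known exactly. Their poses are not given: they have to be found in the camera images.
- footed_cup: Blue cup, shaped like the white one (rim at 64 mm, 60 mm collar above 42 mm), fixed upright in a heavy grey steel disc foot; about 0.45 kg, loose on the worktop. Foot: 96 mm diameter, 18 mm high, concentric; it fills the cup's bottom to 18 mm. Whole height 64 mm. Origin: centre of the underside; z up the cup axis. Push it by the edge of its foot.
- white_cup: White tapered cup, 40 g, upright. Outside 33 mm wide at the base, 52 mm at 42 mm height, where a flat shoulder steps out to a straight collar, 60 mm wide, up to the rim at 64 mm; mouth 55 mm inside. Origin: centre of underside, z to the mouth. Nested, its shoulder rests on the rim below, origin 22 mm above the lower cup's; 1 mm play. Grip the collar with fingertips above the shoulder.
- orange_cup: Orange plastic cup, loose, upright, 40 g, identical to the white cup but for its colour; origin and nesting as there (22 mm per cup).
- dock_seat (a point): Where the foot's centre belongs when home in the dock: a fixed aluminium U on the worktop, walls 16 mm high, 10 mm thick, open to this point's -x; the foot slides in along its +x. Inner width 104 mm; back wall face 48.5 mm beyond the point; straight side walls reach 15 mm before it, then lips flare outward to about 38 mm before it and 76 mm either side. z up.
- bottle_b: Bystander: squat clear bottle with blue cap, 56 mm diameter, 99 mm tall. Upright or lying as found; origin at the centre of its underside.
- vial_0: Bystander: small glass vial with black cap, 27 mm diameter, 60 mm tall. Upright or lying as found; origin at the centre of its underside.
- vial_1: Bystander: small glass vial with white cap, 27 mm diameter, 60 mm tall. Upright or lying as found; origin at the centre of its underside.
- timer: Bystander: flat bench timer, 62 x 66 x 18 mm. Upright or lying as found; origin at the centre of its underside.
- bottle_a: Bystander: clear bottle with blue cap, 70 mm diameter, 126 mm tall. Upright or lying as found; origin at the centre of its underside.
- mouse_pad: Fixed red and white mouse pad, 172 x 172 x 2 mm, sides along its x and y, origin at the centre of its underside; one cup and a vial stand on it. Its edge stops a sliding foot.
- printer: Fixed white printer at the right, about 320 x 340 x 245 mm, with tubes in a rack on top up to 370 mm; a low paper tray juts out in front. Origin at the centre of its underside.
- tower_pc: Fixed black computer tower at the left, 450 x 140 x 410 mm. Origin at the centre of its underside.
- monitor: Fixed black monitor at the back left, screen 370 mm wide along its y, from 60 to 370 mm high, its face 46 mm in front (-x) of the origin at the centre of the underside.
Mind the look-alikes: they are no part of the job. There is more than one size of the orange_cup; the job needs the smaller.

How it is judged (in metres and radians):
On the way, in this order (a step that is already met when the one before it is completed fails the run):
1. the footed cup is home in the dock (horizontal distance between footed_cup and dock_seat below 0.009 m and angle between footed_cup's own z axis and vertical below 0.08 rad and height (world z) of footed_cup below 0.005 m), for 0.2 s.
2. the white cup is nested in the docked blue cup (all of step 1 and horizontal distance between white_cup and footed_cup below 0.006 m and z of white_cup in the frame of footed_cup between 0.018 and 0.026 m and angle between white_cup's own z axis and vertical below 0.08 rad), for 0.2 s.
3. the orange cup is nested in the white cup (all of step 2 and horizontal distance between orange_cup and white_cup below 0.006 m and z of orange_cup in the frame of white_cup between 0.018 and 0.026 m and angle between orange_cup's own z axis and vertical below 0.08 rad), for 0.2 s.
At the end, for the whole second after the job is handed in: The footed cup stands on the worktop within 9 mm of the dock's seat, upright; the white cup is nested in it and the orange cup in the white one, each within 6 mm of concentric, 22 mm (+-4 mm) above the cup below and upright within 0.08 rad; all three at rest (all of step 3 and linear speed of each of footed_cup, white_cup, orange_cup below 0.02 m/s); the robot touches nothing.
It fails at once if the footed cup is lifted more than 10 mm or tipped (height (world z) of footed_cup above 0.01 m or angle between footed_cup's own z axis and vertical above 0.3 rad).
It fails at once if a cup is dropped into the nest (falls faster than 0.7 m/s over the footed cup) ((horizontal distance between white_cup and footed_cup below 0.02 m and z of white_cup in the frame of footed_cup below 0.08 m and linear speed of white_cup above 0.7 m/s) or (horizontal distance between orange_cup and footed_cup below 0.02 m and z of orange_cup in the frame of footed_cup below 0.08 m and linear speed of orange_cup above 0.7 m/s)).
It fails at once if a bystander is moved more than 25 mm or tipped (distance of any of bottle_b, vial_0, vial_1, timer, bottle_a from where it was at the start of the episode above 0.025 m or angle between any of bottle_a, bottle_b, vial_0, vial_1's own z axis and vertical above 0.5 rad).
It also fails if it takes over 72 s, if anything falls off the work surface, if the arm or the gripper's body presses on something with over 40 N, if the wrist force passes 120 N, or if a joint passes its speed limit or range.

## Working session

There is one attempt and no reset: what is moved stays moved. The work goes in short steps, Python scripts to look and compute and a tool call to move; the robot and the scene stay as the last step left them, time stands still between calls to the robot, and variables do not carry over. Pictures are saved under pics/ and viewed, at most 11 in all, crops included, and the job is handed in when it is done.

Besides the shell and the picture viewer there is one more tool, called as name(argument=value, ...), one argument or row to a line, values as JSON. move_arm: Moves the arm, as the interface text tells. Scaled input: -1 to 1 covers 40 mm each way for a shift and 4 degrees each way for a turn. Its arguments: {"type":"object","properties":{"steps":{"type":"array"},"newtons":{"type":"number"}},"required":["steps"]}

```bash
mkdir -p pics; ls
cat > h.py <<'E'
import numpy as np, cv2
from bench import bot
def ray(im,u,v):
    K=im["camera_matrix"];T=im["world_from_camera"]
    d=T[:3,:3]@np.linalg.inv(K)@np.array([u,v,1.]);return T[:3,3],d
def onz(im,u,v,z):
    o,d=ray(im,u,v);return o+d*(z-o[2])/d[2]
def proj(im,p):
    T=np.linalg.inv(im["world_from_camera"]);c=T[:3,:3]@np.asarray(p,float)+T[:3,3];q=im["camera_matrix"]@c;return q[:2]/q[2]
E
python3 - <<'E'
from h import *
s=bot.read_state();print(s,bot.tip_extent)
for c in("scene","side","wrist"):
    im=bot.get_image(c);cv2.imwrite(f"pics/{c}0.png",im["image"][:,:,::-1])
    print(c,im["camera_matrix"].round(1).tolist(),im["world_from_camera"].round(3).tolist())
    for n in("footed_cup","white_cup","orange_cup","bottle_b","vial_0","timer","mouse_pad"):
        print(n,[(round(d["conf"],2),np.round(d["box"]).tolist()) for d in bot.trace(n,c)])
E
```

```text
pics
{'clock': 0.0, 'qpos': array([-7.24046067e+01,  1.77032965e+01,  9.36900629e+01,  3.80795399e-04,
        6.87360818e+01, -3.99186782e+00]), 'qd': array([ 0.01095094, -0.04008556,  0.06882385,  0.08133983, -0.05177978,
        0.02410798]), 'joint_efforts': array([ 1.64308582e-03, -4.15251446e+01, -2.76659364e+01,  3.55896202e-05,
        1.01200715e-02,  3.67683825e-06]), 'position': array([ 0.22970914, -0.58043096,  0.25205563]), 'tcp_rot': array([-1.79870898e+02, -9.36472207e-03,  2.15871121e+01]), 'force': array([-0.7355061 ,  0.1841014 , -0.09621192]), 'ft_torque': array([ 0.01850967,  0.02510826, -0.01644223]), 'finger_force': 0.0, 'opening': 0.08542722050574153} 0.022
scene [[362.1, 0.0, 329.5], [0.0, 362.1, 198.5], [0.0, 0.0, 1.0]] [[-0.298, -0.414, 0.86, -0.527], [-0.955, 0.141, -0.262, 0.366], [-0.013, -0.899, -0.437, 0.601], [0.0, 0.0, 0.0, 1.0]]
footed_cup [(0.97, [263.0, 221.0, 294.0, 257.0])]
white_cup [(0.9, [224.0, 203.0, 246.0, 227.0])]
orange_cup [(0.63, [336.0, 206.0, 354.0, 227.0])]
bottle_b [(0.95, [318.0, 165.0, 333.0, 197.0]), (0.94, [259.0, 199.0, 274.0, 
[... 306 characters left out ...]
0.8, -0.678], [-0.997, 0.052, -0.049, 0.098], [-0.012, -0.801, -0.598, 0.952], [0.0, 0.0, 0.0, 1.0]]
footed_cup [(0.97, [240.0, 212.0, 265.0, 235.0])]
white_cup [(0.69, [221.0, 190.0, 237.0, 206.0])]
orange_cup [(0.74, [432.0, 195.0, 448.0, 224.0])]
bottle_b [(0.78, [244.0, 188.0, 259.0, 212.0])]
vial_0 []
timer [(0.55, [201.0, 237.0, 222.0, 253.0])]
mouse_pad [(0.71, [214.0, 185.0, 225.0, 199.0])]
wrist [[307.9, 0.0, 319.9], [0.0, 307.9, 199.3], [0.0, 0.0, 1.0]] [[0.369, -0.881, -0.298, 0.306], [-0.93, -0.349, -0.118, -0.55], [-0.0, 0.32, -0.947, 0.373], [0.0, 0.0, 0.0, 1.0]]
footed_cup []
white_cup []
orange_cup [(0.59, [248.0, 0.0, 268.0, 4.0])]
bottle_b []
vial_0 []
timer []
mouse_pad []
```

Run:
```python
import cv2
a=cv2.imread("pics/scene0.png")[140:320,170:490];cv2.imwrite("pics/a.png",cv2.resize(a,None,fx=2.5,fy=2.5,interpolation=2))
a=cv2.imread("pics/side0.png")[140:320,180:500];cv2.imwrite("pics/b.png",cv2.resize(a,None,fx=2.5,fy=2.5,interpolation=2))
```

```text
(no output)
```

View pics/a.png

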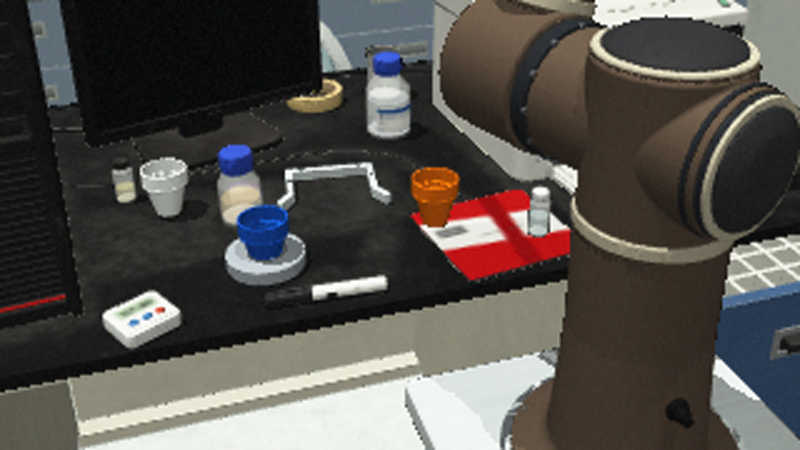

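View pics/b.png

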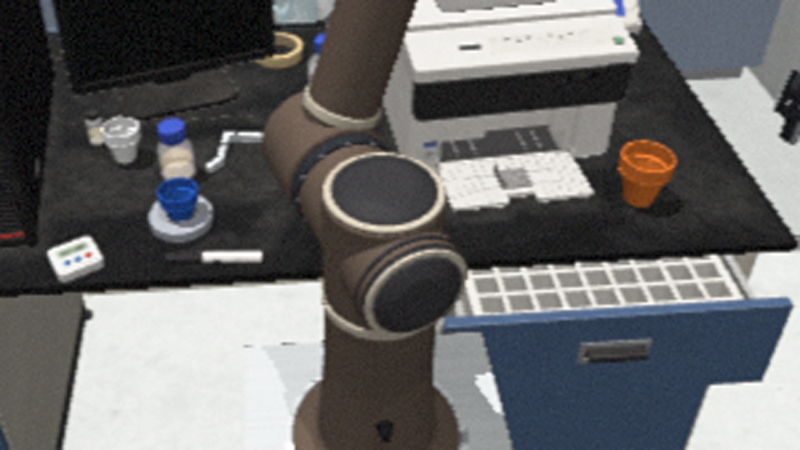

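The scene view shows the blue cup on its foot (crop 265,255), white cup (165,187), small orange cup on the mouse pad (435,195), dock U (335,185, opening toward the viewer), bottle_b (240,185) and a marker pen in front. The side view shows another, bigger orange cup at far right (645,175).

Run:
```python
from h import *
S=bot.get_image("scene");D=bot.get_image("side")
def s(x,y,z):return onz(S,170+x/2.5,140+y/2.5,z).round(3)
def d(x,y,z):return onz(D,180+x/2.5,140+y/2.5,z).round(3)
for n,a in dict(foottop=(265,252,.018),bluerim=(262,217,.064),whiterim=(164,169,.064),orangerim=(435,179,.064),botb_base=(240,218,0),botb_cap=(236,155,.099),vial0=(124,198,0),vial1=(539,232,0),timer=(142,320,.018),
 dockL=(283,206,0.016),dockLin=(292,172,.016),dockRin=(371,167,.016),dockR=(385,198,.016),botA=(390,130,0),penL=(268,298,0),penR=(387,286,0),padL=(413,215,0),padF=(470,277,0),padR=(570,230,0)).items():print(n,s(*a))
for n,a in dict(bluerim=(179,187,.064),whiterim=(121,127,.064),foottop=(181,213,.018),bigor=(648,157,.064),bigbase=(640,203,0),dockL=(212,168,.016),dockLin=(228,134,.016)).items():print('side',n,d(*a))
```

```text
foottop [0.396 0.253 0.018]
bluerim [0.4   0.252 0.064]
whiterim [0.563 0.352 0.064]
orangerim [0.424 0.028 0.064]
botb_base [0.517 0.266 0.   ]
botb_cap [0.502 0.265 0.099]
vial0 [0.622 0.41  0.   ]
vial1 [ 0.361 -0.089  0.   ]
timer [0.305 0.4   0.018]
dockL [0.502 0.211 0.016]
dockLin [0.593 0.181 0.016]
dockRin [0.572 0.072 0.016]
dockR [0.48  0.079 0.016]
botA [0.715 0.001 0.   ]
penL [0.328 0.262 0.   ]
penR [0.308 0.128 0.   ]
padL [0.452 0.049 0.   ]
padF [0.295 0.03  0.   ]
padR [ 0.353 -0.128  0.   ]
side bluerim [0.403 0.248 0.064]
side whiterim [0.565 0.35  0.064]
side foottop [0.397 0.249 0.018]
side bigor [ 0.415 -0.471  0.064]
side bigbase [ 0.381 -0.459  0.   ]
side dockL [0.505 0.205 0.016]
side dockLin [0.596 0.18  0.016]
```

```bash
cat >> h.py <<'E'
from scipy.spatial.transform import Rotation as Ro
import json
def plan(wps,p=None,yaw=None):
    """wps: (xyz,yaw,n,fingers); prints rows"""
    s=bot.read_state()
    R=Ro.from_euler('xyz',s["tcp_rot"],degrees=True) if yaw is None else Ro.from_euler('xyz',[180,0,yaw],degrees=True)
    p=s["position"] if p is None else np.array(p,float)
    rows=[]
    for q,y,n,f in wps:
        q=np.array(q,float)
        for i in range(n):
            k=n-i
            o=(R.inv().apply((q-p)/k)/.04).round(2)
            T=Ro.from_euler('xyz',[180,0,y],degrees=True)
            w=(np.degrees((R.inv()*T).as_rotvec())/k/4).round(2)
            if max(abs(o))>1 or max(abs(w))>1: print("LIMIT",o,w)
            rows.append(dict(offset=(o+0).tolist(),rotation=(w+0).tolist(),fingers=f))
            p=p+R.apply(o*.04);R=R*Ro.from_rotvec(np.radians(w*4))
    for i in range(0,len(rows),8):print(json.dumps(rows[i:i+8]).replace(' ',''))
    print(p.round(4),R.as_euler('xyz',degrees=True).round(1))
E
python3 - <<'E'
from h import *
plan([((.42,.2,.35),145,32,120)])
D=bot.get_image("side")
print(onz(D,180+455/2.5,140+208/2.5,.03),onz(D,180+415/2.5,140+140/2.5,.03))
E
```

```text
[{"offset":[0.36,-0.51,-0.08],"rotation":[0.0,0.0,-0.96],"fingers":120},{"offset":[0.4,-0.49,-0.08],"rotation":[0.0,0.0,-0.96],"fingers":120},{"offset":[0.43,-0.46,-0.08],"rotation":[0.0,0.0,-0.96],"fingers":120},{"offset":[0.46,-0.43,-0.08],"rotation":[0.0,0.0,-0.96],"fingers":120},{"offset":[0.49,-0.4,-0.07],"rotation":[0.0,0.0,-0.96],"fingers":120},{"offset":[0.51,-0.37,-0.08],"rotation":[0.0,0.0,-0.96],"fingers":120},{"offset":[0.53,-0.33,-0.07],"rotation":[0.0,0.0,-0.97],"fingers":120},{"offset":[0.56,-0.29,-0.08],"rotation":[0.0,0.0,-0.96],"fingers":120}]
[{"offset":[0.57,-0.26,-0.07],"rotation":[0.0,0.0,-0.97],"fingers":120},{"offset":[0.59,-0.22,-0.08],"rotation":[0.0,0.0,-0.96],"fingers":120},{"offset":[0.6,-0.18,-0.07],"rotation":[0.0,0.0,-0.97],"fingers":120},{"offset":[0.61,-0.13,-0.08],"rotation":[0.0,0.0,-0.96],"fingers":120},{"offset":[0.62,-0.09,-0.07],"rotation":[0.0,0.0,-0.97],"fingers":120},{"offset":[0.63,-0.05,-0.08],"rotation":[0.0,0.0,-0.96],"fingers":120},{"offset":[0.63,-0.01,-0.07],"rotation":[0.0,0.0,-0.97],"fingers":120},{"offset":[0.63,0.03,-0.08],"rotati
[... 571 characters left out ...]
.0,-0.96],"fingers":120}]
[{"offset":[0.5,0.38,-0.07],"rotation":[0.0,0.0,-0.97],"fingers":120},{"offset":[0.47,0.42,-0.08],"rotation":[0.0,0.0,-0.96],"fingers":120},{"offset":[0.44,0.45,-0.07],"rotation":[0.0,0.0,-0.97],"fingers":120},{"offset":[0.41,0.48,-0.08],"rotation":[0.0,0.0,-0.96],"fingers":120},{"offset":[0.38,0.5,-0.07],"rotation":[0.0,0.0,-0.97],"fingers":120},{"offset":[0.34,0.53,-0.08],"rotation":[0.0,0.0,-0.96],"fingers":120},{"offset":[0.3,0.55,-0.07],"rotation":[0.0,0.0,-0.97],"fingers":120},{"offset":[0.27,0.56,-0.08],"rotation":[0.0,0.0,-0.96],"fingers":120}]
[0.42   0.1999 0.3501] [180.  -0. 145.]
[ 0.35997309 -0.16285968  0.03      ] [ 0.53317522 -0.12855756  0.03      ]
```

move_arm(
  steps=[
    {"offset": [0.36,-0.51,-0.2],"rotation": [0,0,-0.96],"fingers": 120},
    {"offset": [0.4,-0.49,-0.2],"rotation": [0,0,-0.96],"fingers": 120},
    {"offset": [0.43,-0.46,-0.2],"rotation": [0,0,-0.96],"fingers": 120},
    {"offset": [0.46,-0.43,-0.2],"rotation": [0,0,-0.96],"fingers": 120},
    {"offset": [0.49,-0.4,-0.2],"rotation": [0,0,-0.96],"fingers": 120},
    {"offset": [0.51,-0.37,-0.2],"rotation": [0,0,-0.96],"fingers": 120},
    {"offset": [0.53,-0.33,-0.2],"rotation": [0,0,-0.97],"fingers": 120},
    {"offset": [0.56,-0.29,-0.2],"rotation": [0,0,-0.96],"fingers": 120},
  ],
)

```text
clock: 2.15
position: [0.2778, -0.3845, 0.3177]
tcp_rot: [180.0, 0.0, 52.5]
force: [-0.2, 0.3, -0.3]
opening: 0.0451
finger_force: 0.0
```

move_arm(
  steps=[
    {"offset": [0.57,-0.26,-0.1],"rotation": [0,0,-0.97],"fingers": 120},
    {"offset": [0.59,-0.22,-0.1],"rotation": [0,0,-0.96],"fingers": 120},
    {"offset": [0.6,-0.18,-0.1],"rotation": [0,0,-0.97],"fingers": 120},
    {"offset": [0.61,-0.13,-0.1],"rotation": [0,0,-0.96],"fingers": 120},
    {"offset": [0.62,-0.09,-0.1],"rotation": [0,0,-0.97],"fingers": 120},
    {"offset": [0.63,-0.05,-0.1],"rotation": [0,0,-0.96],"fingers": 120},
    {"offset": [0.63,-0.01,-0.1],"rotation": [0,0,-0.97],"fingers": 120},
    {"offset": [0.63,0.03,-0.1],"rotation": [0,0,-0.96],"fingers": 120},
  ],
)

```text
clock: 2.95
position: [0.3248, -0.1891, 0.3497]
tcp_rot: [180.0, 0.0, 83.4]
force: [1.2, -0.1, -0.1]
opening: 0.0454
finger_force: 0.0
```

move_arm(
  steps=[
    {"offset": [0.62,0.08,0],"rotation": [0,0,-0.97],"fingers": 120},
    {"offset": [0.62,0.12,0],"rotation": [0,0,-0.96],"fingers": 120},
    {"offset": [0.61,0.16,0],"rotation": [0,0,-0.97],"fingers": 120},
    {"offset": [0.59,0.2,0],"rotation": [0,0,-0.96],"fingers": 120},
    {"offset": [0.58,0.24,0],"rotation": [0,0,-0.97],"fingers": 120},
    {"offset": [0.56,0.28,0],"rotation": [0,0,-0.96],"fingers": 120},
    {"offset": [0.54,0.31,0],"rotation": [0,0,-0.97],"fingers": 120},
    {"offset": [0.52,0.35,0],"rotation": [0,0,-0.96],"fingers": 120},
  ],
)

```text
clock: 3.75
position: [0.3728, 0.0056, 0.3495]
tcp_rot: [180.0, 0.0, 114.3]
force: [-0.0, 0.0, -1.0]
opening: 0.0454
finger_force: 0.0
```

move_arm(
  steps=[
    {"offset": [0.5,0.38,0],"rotation": [0,0,-0.97],"fingers": 120},
    {"offset": [0.47,0.42,0],"rotation": [0,0,-0.96],"fingers": 120},
    {"offset": [0.44,0.45,0],"rotation": [0,0,-0.97],"fingers": 120},
    {"offset": [0.41,0.48,0],"rotation": [0,0,-0.96],"fingers": 120},
    {"offset": [0.38,0.5,0],"rotation": [0,0,-0.97],"fingers": 120},
    {"offset": [0.34,0.53,0],"rotation": [0,0,-0.96],"fingers": 120},
    {"offset": [0.3,0.55,0],"rotation": [0,0,-0.97],"fingers": 120},
    {"offset": [0.27,0.56,0],"rotation": [0,0,-0.96],"fingers": 120},
  ],
)

```text
clock: 4.55
position: [0.4201, 0.201, 0.3494]
tcp_rot: [180.0, 0.0, 145.2]
force: [0.2, -0.7, 0.3]
opening: 0.0453
finger_force: 0.0
```

Run:
```python
from h import *
s=bot.read_state();print(s["clock"],s["position"],s["tcp_rot"],s["qpos"],s["opening"])
W=bot.get_image("wrist");S=bot.get_image("scene")
cv2.imwrite("pics/w1.png",W["image"][:,:,::-1])
for c in("wrist","scene"):
    for n in("footed_cup","white_cup","orange_cup","bottle_b","vial_0","dock_seat"):
        print(c,n,[(round(d["conf"],2),np.round(d["box"]).tolist()) for d in bot.trace(n,c)])
```

```text
4.55 [0.42009407 0.20103297 0.34942128] [1.79979969e+02 2.03219011e-02 1.45160976e+02] [ 2.02169334e+01 -5.06736607e+00  1.07568245e+02 -5.31142238e-03
  7.74710613e+01 -3.49428951e+01] 0.04525857066096502
wrist footed_cup [(0.64, [312.0, 88.0, 372.0, 154.0])]
wrist white_cup [(0.64, [443.0, 162.0, 497.0, 204.0]), (0.44, [304.0, 326.0, 343.0, 366.0])]
wrist orange_cup [(0.77, [0.0, 333.0, 40.0, 394.0]), (0.67, [204.0, 207.0, 250.0, 252.0])]
wrist bottle_b [(0.95, [372.0, 166.0, 421.0, 216.0]), (0.69, [303.0, 326.0, 344.0, 368.0])]
wrist vial_0 [(0.76, [496.0, 175.0, 532.0, 199.0]), (0.74, [128.0, 215.0, 163.0, 242.0])]
wrist dock_seat [(0.77, [279.0, 197.0, 381.0, 276.0]), (0.2, [372.0, 166.0, 418.0, 216.0])]
scene footed_cup [(0.72, [262.0, 223.0, 293.0, 258.0])]
scene white_cup [(0.71, [224.0, 206.0, 245.0, 228.0])]
scene orange_cup [(0.75, [475.0, 189.0, 493.0, 213.0])]
scene bottle_b [(0.57, [260.0, 200.0, 276.0, 227.0]), (0.56, [314.0, 162.0, 335.0, 197.0])]
scene vial_0 [(0.67, [218.0, 206.0, 223.0, 222.0])]
scene dock_seat [(0.51, [282.0, 206.0, 327.0, 222.0])]
```

View pics/w1.png

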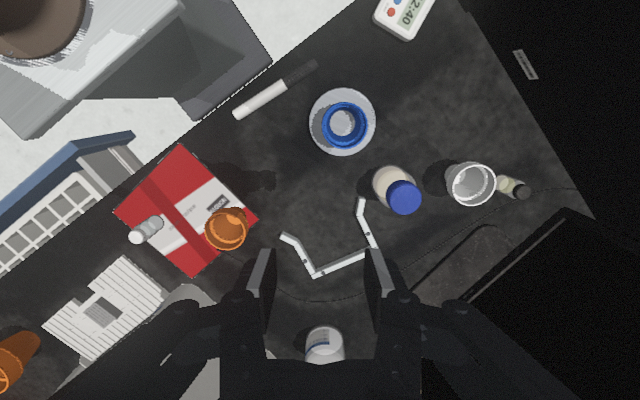

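The wrist view shows the foot at (342,122), the dock U with back corners near (315,272)/(375,245), orange cup on pad (227,230), white cup (472,183), bottle_b (398,190); the big orange cup is at far lower left.

```bash
cat >> h.py <<'E'
from scipy.optimize import minimize
CUP=[[(.0165,0),(.026,.042)],[(.03,.042),(.03,.064)]]
FOOT=[[(.048,0),(.048,.018)],[(.0227,.018),(.026,.042)],[(.03,.042),(.03,.064)]]
F=4
def hull(m,im,P):
    q=np.array([proj(im,p) for p in P])*F
    cv2.fillConvexPoly(m,cv2.convexHull(q.astype(np.float32)).round().astype(np.int32),1)
A=np.linspace(0,2*np.pi,32)
def cupmask(im,x,y,z,segs=CUP):
    m=np.zeros((400*F,640*F),np.uint8)
    for s in segs: hull(m,im,[(x+r*np.cos(a),y+r*np.sin(a),z+h) for r,h in s for a in A])
    return m
def dockmask(im,x,y,th,z=0):
    m=np.zeros((400*F,640*F),np.uint8);c,s=np.cos(th),np.sin(th)
    def pr(P): hull(m,im,[(x+c*a-s*b,y+s*a+c*b,z+h) for a,b in P for h in(0,.016)])
    pr([(.0485,-.062),(.0585,-.062),(.0585,.062),(.0485,.062)])
    for g in(1,-1):
        pr([(-.015,g*.052),(.0585,g*.052),(.0585,g*.062),(-.015,g*.062)])
        pr([(-.015,g*.052),(-.015,g*.062),(-.040,g*.0855),(-.038,g*.0735)])
    return m
def up(r):return cv2.resize(r.astype(np.uint8),None,fx=F,fy=F,interpolation=0)
def iou(a,b):return (a&b).sum()/max(1,(a|b).sum())
def fit(fn,obs,x0,st):
    """obs: list of (im,mask)"""
    f=lambda v:-sum(iou(fn(im,*v),m) for im,m in obs)/len(obs)
    S=np.vstack([x0]+[np.array(x0)+np.eye(len(x0))[i]*st[i] for i in range(len(x0))])
    r=minimize(f,x0,method="Nelder-Mead",options=dict(initial_simplex=S,xatol=1e-4,fatol=1e-4,maxiter=120));return r.x.round(4),round(-r.fun,3)
def near(n,c,im,p,rad=40):
    for d in bot.trace(n,c):
        b=d["box"]
        if np.hypot((b[0]+b[2])/2-proj(im,p)[0],(b[1]+b[3])/2-proj(im,p)[1])<rad:return up(d["region"])
E
python3 - <<'E'
from h import *
W=bot.get_image("wrist");S=bot.get_image("scene");D=bot.get_image("side")
V=dict(wrist=W,scene=S,side=D)
for n,p,sg in(("footed_cup",(.398,.251,0),FOOT),("white_cup",(.564,.351,0),CUP),("orange_cup",(.424,.028,0),CUP)):
    obs=[]
    for c,im in V.items():
        m=near(n,c,im,(p[0],p[1],.03),25)
        if m is not None:
            obs.append((im,m)); print(n,c,fit(lambda i,x,y:cupmask(i,x,y,0,sg),obs[-1:],p[:2],[.008,.008]))
    print(n,len(obs),fit(lambda i,x,y,z:cupmask(i,x,y,z,sg),obs,p,[.008,.008,.01]))
x0=(.535,.136,-.19)
m=near("dock_seat","wrist",W,(.54,.13,0),40); o=[(W,m)]
r=fit(dockmask,o,x0,[.01,.01,.1]);print("dock",r)
ms=near("dock_seat","scene",S,(.54,.13,0),40)
if ms is not None: print(fit(dockmask,[(S,ms)],r[0],[.01,.01,.1]),fit(dockmask,o+[(S,ms)],list(r[0])+[0],[.01,.01,.1,.01]))
v=W["image"][:,:,::-1].copy()
dm=dockmask(W,*r[0]);cs,_=cv2.findContours(dm,1,2)
v=cv2.resize(v,None,fx=F,fy=F,interpolation=2);cv2.drawContours(v,cs,-1,(0,0,255),1)
cs,_=cv2.findContours(m,1,2);cv2.drawContours(v,cs,-1,(0,255,0),1)
cv2.imwrite("pics/d1.png",v[180*F:300*F,190*F:390*F])
E
```

```text
footed_cup wrist (array([0.4016, 0.2533]), np.float64(0.98))
footed_cup scene (array([0.4002, 0.2522]), np.float64(0.949))
footed_cup side (array([0.404 , 0.2571]), np.float64(0.576))
footed_cup 3 (array([ 0.4017,  0.2529, -0.0009]), np.float64(0.834))
white_cup wrist (array([0.5705, 0.3555]), np.float64(0.964))
white_cup scene (array([0.5666, 0.3538]), np.float64(0.94))
white_cup side (array([0.5649, 0.3511]), np.float64(0.924))
white_cup 3 (array([ 0.5713,  0.3545, -0.0022]), np.float64(0.921))
orange_cup side (array([0.4437, 0.0395]), np.float64(0.433))
orange_cup 1 (array([ 0.4562,  0.0386, -0.0056]), np.float64(0.439))
dock (array([ 0.5425,  0.1382, -0.1489]), np.float64(0.785))
(array([ 0.5399,  0.1369, -0.1508]), np.float64(0.668)) (array([ 0.5435,  0.1375, -0.1526, -0.0021]), np.float64(0.722))
```

View pics/d1.png

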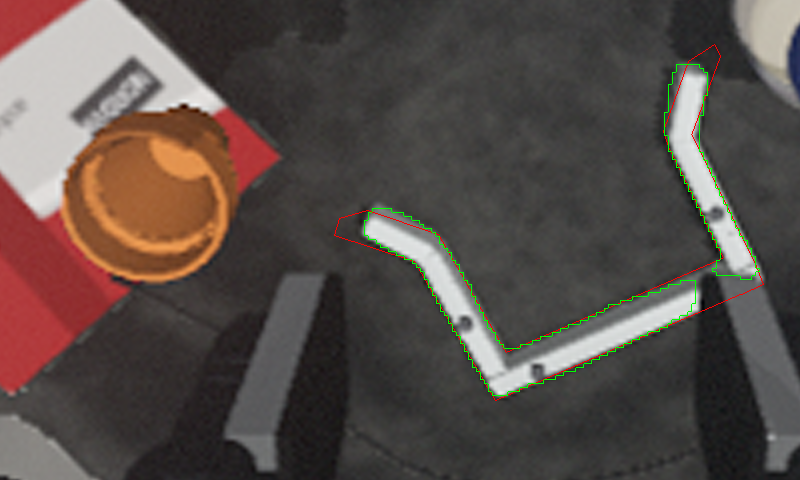

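The dock fit (seat 0.542, 0.138, heading −8.5°) overlays the picture well. Plan: cradle-push with half-open fingers.

Run:
```python
from h import *
seat=np.array([.542,.138]);th=-.149;u=np.array([np.cos(th),np.sin(th)]);F0=np.array([.4015,.253]);d=.0534
C=seat-.09*u;E=seat-.03*u
hd=lambda v:np.degrees(np.arctan2(v[1],v[0]))
e0=(C-F0)/np.linalg.norm(C-F0);h0=hd(e0)
st=F0-(d+.02)*e0
w=[((*st,.14),180+h0,9,120),((*st,.026),180+h0,5,120),((*(F0-d*e0),.026),180+h0,2,120)]
for i in range(1,19):
    t=i/18;q=(1-t)**2*F0+2*t*(1-t)*C+t*t*E;v=(1-t)*(C-F0)+t*(E-C);v/=np.linalg.norm(v)
    w.append(((*(q-d*v),.026),180+hd(v),1,120))
w.append(((*(seat-(d+.004)*u),.026),180+hd(u),4,120))
plan(w)
```

```text
LIMIT [-0.18 -0.09  0.  ] [-0.   -0.   -1.03]
LIMIT [-0.18 -0.09  0.  ] [-0.   -0.   -1.09]
LIMIT [-0.18 -0.1   0.  ] [-0.   -0.   -1.15]
LIMIT [-0.18 -0.11  0.  ] [-0.   -0.   -1.19]
LIMIT [-0.17 -0.1   0.  ] [ 0.   -0.   -1.22]
[{"offset":[0.31,0.19,0.58],"rotation":[0.0,0.0,0.78],"fingers":120},{"offset":[0.32,0.17,0.58],"rotation":[0.0,0.0,0.78],"fingers":120},{"offset":[0.32,0.15,0.58],"rotation":[0.0,0.0,0.78],"fingers":120},{"offset":[0.33,0.14,0.58],"rotation":[0.0,0.0,0.78],"fingers":120},{"offset":[0.34,0.12,0.58],"rotation":[0.0,0.0,0.78],"fingers":120},{"offset":[0.35,0.1,0.58],"rotation":[0.0,0.0,0.78],"fingers":120},{"offset":[0.35,0.08,0.58],"rotation":[0.0,0.0,0.78],"fingers":120},{"offset":[0.35,0.06,0.59],"rotation":[0.0,0.0,0.78],"fingers":120}]
[{"offset":[0.35,0.03,0.58],"rotation":[0.0,0.0,0.79],"fingers":120},{"offset":[0.0,0.0,0.57],"rotation":[0.0,0.0,0.0],"fingers":120},{"offset":[0.0,0.0,0.57],"rotation":[0.0,0.0,0.0],"fingers":120},{"offset":[0.0,0.0,0.57],"rotation":[0.0,0.0,0.0],"fingers":120},{"offset":[0.0,0.0,0.57],"rotation":[0.0,0.0,0.0],"fingers":1
[... 1070 characters left out ...]
,"rotation":[0.0,0.0,-0.95],"fingers":120},{"offset":[-0.18,-0.09,0.0],"rotation":[0.0,0.0,-1.03],"fingers":120},{"offset":[-0.18,-0.09,0.0],"rotation":[0.0,0.0,-1.09],"fingers":120},{"offset":[-0.18,-0.1,0.0],"rotation":[0.0,0.0,-1.15],"fingers":120}]
[{"offset":[-0.18,-0.11,0.0],"rotation":[0.0,0.0,-1.19],"fingers":120},{"offset":[-0.17,-0.1,0.0],"rotation":[0.0,0.0,-1.22],"fingers":120},{"offset":[-0.16,0.0,0.0],"rotation":[0.0,0.0,0.0],"fingers":120},{"offset":[-0.16,0.0,0.0],"rotation":[0.0,0.0,0.0],"fingers":120},{"offset":[-0.16,0.0,0.0],"rotation":[0.0,0.0,0.0],"fingers":120},{"offset":[-0.17,0.0,0.0],"rotation":[0.0,0.0,0.0],"fingers":120}]
[0.4853 0.1466 0.0261] [180.   -0.  171.5]
```

move_arm(
  steps=[
    {"offset": [0.31,0.19,0.58],"rotation": [0,0,0.78],"fingers": 120},
    {"offset": [0.32,0.17,0.58],"rotation": [0,0,0.78],"fingers": 120},
    {"offset": [0.32,0.15,0.58],"rotation": [0,0,0.78],"fingers": 120},
    {"offset": [0.33,0.14,0.58],"rotation": [0,0,0.78],"fingers": 120},
    {"offset": [0.34,0.12,0.58],"rotation": [0,0,0.78],"fingers": 120},
    {"offset": [0.35,0.1,0.58],"rotation": [0,0,0.78],"fingers": 120},
    {"offset": [0.35,0.08,0.58],"rotation": [0,0,0.78],"fingers": 120},
    {"offset": [0.35,0.06,0.59],"rotation": [0,0,0.78],"fingers": 120},
  ],
)

```text
clock: 6.75
position: [0.3742, 0.3063, 0.1626]
tcp_rot: [180.0, -0.0, 119.9]
force: [0.6, 0.2, 0.1]
opening: 0.0448
finger_force: 0.0
```

move_arm(
  steps=[
    {"offset": [0.35,0.03,0.58],"rotation": [0,0,0.79],"fingers": 120},
    {"offset": [0,0,0.57],"rotation": [0,0,0],"fingers": 120},
    {"offset": [0,0,0.57],"rotation": [0,0,0],"fingers": 120},
    {"offset": [0,0,0.57],"rotation": [0,0,0],"fingers": 120},
    {"offset": [0,0,0.57],"rotation": [0,0,0],"fingers": 120},
    {"offset": [0,0,0.57],"rotation": [0,0,0],"fingers": 120},
    {"offset": [-0.25,0,0],"rotation": [0,0,0],"fingers": 120},
    {"offset": [-0.25,0,0],"rotation": [0,0,0],"fingers": 120},
  ],
)

```text
clock: 7.55
position: [0.3775, 0.2999, 0.026]
tcp_rot: [-179.9, 0.0, 116.9]
force: [-1.3, 0.5, -1.6]
opening: 0.0451
finger_force: 2.3
```

move_arm(
  steps=[
    {"offset": [-0.31,-0.03,0],"rotation": [0,0,-0.36],"fingers": 120},
    {"offset": [-0.3,-0.03,0],"rotation": [0,0,-0.38],"fingers": 120},
    {"offset": [-0.28,-0.03,0],"rotation": [0,0,-0.42],"fingers": 120},
    {"offset": [-0.28,-0.04,0],"rotation": [0,0,-0.45],"fingers": 120},
    {"offset": [-0.26,-0.04,0],"rotation": [0,0,-0.49],"fingers": 120},
    {"offset": [-0.26,-0.05,0],"rotation": [0,0,-0.54],"fingers": 120},
    {"offset": [-0.24,-0.05,0],"rotation": [0,0,-0.58],"fingers": 120},
    {"offset": [-0.23,-0.05,0],"rotation": [0,0,-0.64],"fingers": 120},
  ],
)

```text
clock: 8.35
position: [0.4135, 0.22, 0.0274]
tcp_rot: [179.9, -0.0, 132.3]
force: [-1.6, 1.8, -1.0]
opening: 0.0453
finger_force: 1.5
```

Run:
```python
from h import *
s=bot.read_state();print(s["position"],s["tcp_rot"])
W=bot.get_image("wrist");cv2.imwrite("pics/w2.png",W["image"][:,:,::-1])
S=bot.get_image("scene");D=bot.get_image("side")
for c,im in(("wrist",W),("scene",S),("side",D)):
    m=near("footed_cup",c,im,(.44,.19,.03),90)
    if m is not None:print(c,fit(lambda i,x,y:cupmask(i,x,y,0,FOOT),[(im,m)],(.44,.19),[.01,.01]))
```

```text
[0.4134771  0.22001504 0.02740453] [ 1.79931129e+02 -2.74402126e-02  1.32319694e+02]
wrist (array([0.4497, 0.1815]), np.float64(0.452))
scene (array([0.4501, 0.1784]), np.float64(0.332))
```

View pics/w2.png

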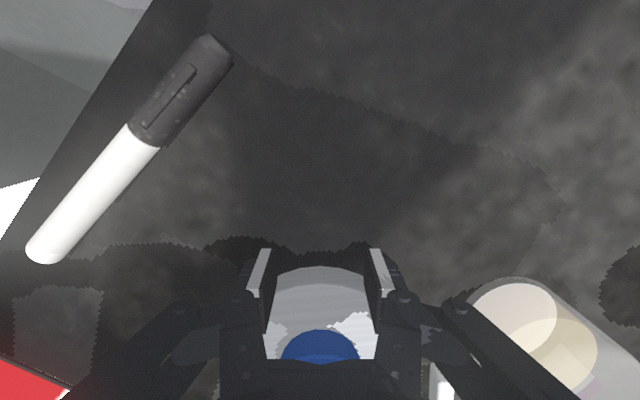

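The foot sits centred between the fingers (foot edge at row 270), and its estimated position matches the cradle prediction, so I continue.

move_arm(
  steps=[
    {"offset": [-0.22,-0.07,0.03],"rotation": [0,0,-0.98],"fingers": 120},
    {"offset": [-0.21,-0.08,0],"rotation": [0,0,-0.98],"fingers": 120},
    {"offset": [-0.21,-0.08,0],"rotation": [0,0,-0.98],"fingers": 120},
    {"offset": [-0.2,-0.08,0],"rotation": [0,0,-0.98],"fingers": 120},
    {"offset": [-0.19,-0.08,0],"rotation": [0,0,-0.98],"fingers": 120},
    {"offset": [-0.18,-0.08,0],"rotation": [0,0,-0.98],"fingers": 120},
    {"offset": [-0.18,-0.08,0],"rotation": [0,0,-0.98],"fingers": 120},
    {"offset": [-0.18,-0.08,0],"rotation": [0,0,-0.98],"fingers": 120},
  ],
)

```text
clock: 9.45
position: [0.447, 0.1648, 0.0247]
tcp_rot: [-179.9, -0.4, 163.8]
force: [-5.8, 2.1, 5.7]
opening: 0.0452
finger_force: 3.9
```

Run:
```python
from h import *
s=bot.read_state();print(s["force"])
seat=np.array([.542,.138]);th=-.149;u=np.array([np.cos(th),np.sin(th)]);n=np.array([-u[1],u[0]])
y=np.radians(s["tcp_rot"][2]-180);f=s["position"][:2]+.0534*np.array([np.cos(y),np.sin(y)])
print(f,(f-seat)@u,(f-seat)@n)
plan([((*(seat-(.0534+.022)*u),.026),180+np.degrees(th),3,120),((*(seat-(.0534+.002)*u),.026),180+np.degrees(th),3,120)])
```

```text
[-5.75838357  2.07707359  5.6712142 ]
[0.49824068 0.14987585] -0.045037423917459664 0.005248224441637134
[{"offset":[-0.2,-0.08,-0.01],"rotation":[-0.01,-0.03,-0.64],"fingers":120},{"offset":[-0.2,-0.08,-0.01],"rotation":[-0.01,-0.03,-0.64],"fingers":120},{"offset":[-0.19,-0.1,-0.02],"rotation":[-0.01,-0.04,-0.64],"fingers":120},{"offset":[-0.17,0.0,0.0],"rotation":[0.0,0.0,0.0],"fingers":120},{"offset":[-0.16,0.0,0.0],"rotation":[0.0,0.0,0.0],"fingers":120},{"offset":[-0.17,0.0,0.0],"rotation":[0.0,0.0,0.0],"fingers":120}]
[0.4872 0.1461 0.0262] [180.    0.  171.5]
```

move_arm(
  steps=[
    {"offset": [-0.2,-0.08,-0.05],"rotation": [0,0,-0.64],"fingers": 120},
    {"offset": [-0.2,-0.08,-0.03],"rotation": [0,0,-0.64],"fingers": 120},
    {"offset": [-0.19,-0.1,0],"rotation": [0,0,-0.64],"fingers": 120},
    {"offset": [-0.17,0,0],"rotation": [0,0,0],"fingers": 120},
    {"offset": [-0.16,0,0],"rotation": [0,0,0],"fingers": 120},
    {"offset": [-0.17,0,0],"rotation": [0,0,0],"fingers": 120},
    {"offset": [0,0,0],"rotation": [0,0,0],"fingers": 120},
  ],
)

```text
clock: 10.15
position: [0.4904, 0.146, 0.0277]
tcp_rot: [-180.0, -0.1, 171.3]
force: [-3.0, 0.7, -1.5]
opening: 0.0454
finger_force: 1.6
```

move_arm(
  steps=[
    {"offset": [-0.05,0,0],"rotation": [0,0,0],"fingers": 120},
    {"offset": [-0.05,0,0],"rotation": [0,0,0],"fingers": 120},
  ],
)

```text
clock: 10.35
position: [0.4909, 0.1457, 0.0274]
tcp_rot: [-179.9, -0.5, 171.3]
force: [-11.3, 3.8, 4.5]
opening: 0.0454
finger_force: 5.8
```

Run:
```python
from h import *
S=bot.get_image("scene")
s=lambda x,y,z:onz(S,170+x/2.5,140+y/2.5,z).round(3)
print("mon",s(88,142,.06),s(320,92,.06),"tower",s(80,285,0))
plan([((.45,.152,.028),171.3,2,120),((.45,.152,.1),171.3,2,120),((.43,.18,.35),190,8,0)])
```

```text
mon [0.69  0.447 0.06 ] [0.762 0.1   0.06 ] tower [0.423 0.466 0.   ]
[{"offset":[0.52,0.0,0.0],"rotation":[-0.01,-0.06,0.0],"fingers":120},{"offset":[0.51,0.0,-0.01],"rotation":[-0.01,-0.06,0.0],"fingers":120},{"offset":[0.0,0.0,-0.9],"rotation":[0.0,0.0,0.0],"fingers":120},{"offset":[0.0,0.0,-0.9],"rotation":[0.0,0.0,0.0],"fingers":120},{"offset":[0.08,0.08,-0.78],"rotation":[0.0,0.0,-0.58],"fingers":0},{"offset":[0.07,0.08,-0.78],"rotation":[0.0,0.0,-0.59],"fingers":0},{"offset":[0.07,0.08,-0.78],"rotation":[0.0,0.0,-0.58],"fingers":0},{"offset":[0.06,0.09,-0.78],"rotation":[0.0,0.0,-0.59],"fingers":0}]
[{"offset":[0.06,0.09,-0.78],"rotation":[0.0,0.0,-0.58],"fingers":0},{"offset":[0.06,0.09,-0.78],"rotation":[0.0,0.0,-0.59],"fingers":0},{"offset":[0.05,0.09,-0.78],"rotation":[0.0,0.0,-0.58],"fingers":0},{"offset":[0.06,0.1,-0.79],"rotation":[0.0,0.0,-0.59],"fingers":0}]
[0.4298 0.1802 0.3501] [ 180.    0. -170.]
```

move_arm(
  steps=[
    {"offset": [0.52,0,0],"rotation": [0,0,0],"fingers": 120},
    {"offset": [0.51,0,0],"rotation": [0,0,0],"fingers": 120},
    {"offset": [0,0,-0.9],"rotation": [0,0,0],"fingers": 120},
    {"offset": [0,0,-0.9],"rotation": [0,0,0],"fingers": 120},
    {"offset": [0.08,0.08,-0.78],"rotation": [0,0,-0.58],"fingers": 0},
    {"offset": [0.07,0.08,-0.78],"rotation": [0,0,-0.59],"fingers": 0},
    {"offset": [0.07,0.08,-0.78],"rotation": [0,0,-0.58],"fingers": 0},
    {"offset": [0.06,0.09,-0.78],"rotation": [0,0,-0.59],"fingers": 0},
  ],
)

```text
clock: 11.2
position: [0.4455, 0.1661, 0.2277]
tcp_rot: [179.9, 0.4, -179.2]
force: [-0.2, 0.4, 0.4]
opening: 0.0852
finger_force: 0.0
```

move_arm(
  steps=[
    {"offset": [0.06,0.09,-0.78],"rotation": [0,0,-0.58],"fingers": 0},
    {"offset": [0.06,0.09,-0.78],"rotation": [0,0,-0.59],"fingers": 0},
    {"offset": [0.05,0.09,-0.78],"rotation": [0,0,-0.58],"fingers": 0},
    {"offset": [0.06,0.1,-0.78],"rotation": [0,0,-0.59],"fingers": 0},
    {"offset": [0,0,0],"rotation": [0,0,0],"fingers": 0},
  ],
)

```text
clock: 11.7
position: [0.4374, 0.1812, 0.3567]
tcp_rot: [179.9, 0.9, -169.9]
force: [0.1, 0.5, 0.4]
opening: 0.0851
finger_force: 0.0
```

Run:
```python
from h import *
s=bot.read_state();print(s["clock"],s["position"],s["tcp_rot"],s["qpos"].round(1))
W=bot.get_image("wrist");S=bot.get_image("scene");D=bot.get_image("side");V=dict(wrist=W,scene=S,side=D)
vis=cv2.resize(W["image"][:,:,::-1],None,fx=F,fy=F,interpolation=2)
def dr(m,c):
    if m is not None:cv2.drawContours(vis,cv2.findContours(m,1,2)[0],-1,c,1)
for n,p,sg in(("footed_cup",(.542,.138),FOOT),("white_cup",(.569,.354),CUP),("orange_cup",(.424,.028),CUP)):
    obs=[]
    for c,im in V.items():
        m=near(n,c,im,(*p,.03),25)
        if m is None: print("no",n,c);continue
        obs.append((im,m));r=fit(lambda i,x,y:cupmask(i,x,y,0,sg),obs[-1:],p,[.008,.008]);print(n,c,r)
        if c=="wrist":dr(m,(0,255,0));dr(cupmask(W,*r[0],0,sg),(0,0,255))
    if len(obs)>1:print(n,"3D",fit(lambda i,x,y,z:cupmask(i,x,y,z,sg),obs,(*p,0),[.008,.008,.01]))
m=near("dock_seat","wrist",W,(.54,.13,0),40)
if m is not None:
    r=fit(dockmask,[(W,m)],(.542,.138,-.149),[.006,.006,.05]);print("dock",r)
dr(dockmask(W,.542,.138,-.149),(0,255,255))
cv2.imwrite("pics/w3.png",cv2.resize(vis,(800,500),interpolation=3))
```

```text
11.7 [0.43737017 0.18124872 0.35670123] [ 179.9050947     0.92851713 -169.87928335] [ 17.3  -4.9 106.6  -0.   77.4 -82.9]
footed_cup wrist (array([0.5433, 0.1394]), np.float64(0.969))
footed_cup scene (array([0.546 , 0.1366]), np.float64(0.901))
footed_cup side (array([0.559 , 0.0937]), np.float64(0.113))
footed_cup 3D (array([ 0.544 ,  0.138 , -0.0014]), np.float64(0.647))
white_cup wrist (array([0.5694, 0.3551]), np.float64(0.733))
white_cup scene (array([0.5671, 0.3538]), np.float64(0.872))
white_cup side (array([0.5686, 0.3513]), np.float64(0.779))
white_cup 3D (array([ 0.5686,  0.3545, -0.0009]), np.float64(0.793))
orange_cup wrist (array([0.4275, 0.0301]), np.float64(0.955))
no orange_cup scene
no orange_cup side
dock (array([ 0.5421,  0.139 , -0.1451]), np.float64(0.718))
```

View pics/w3.png

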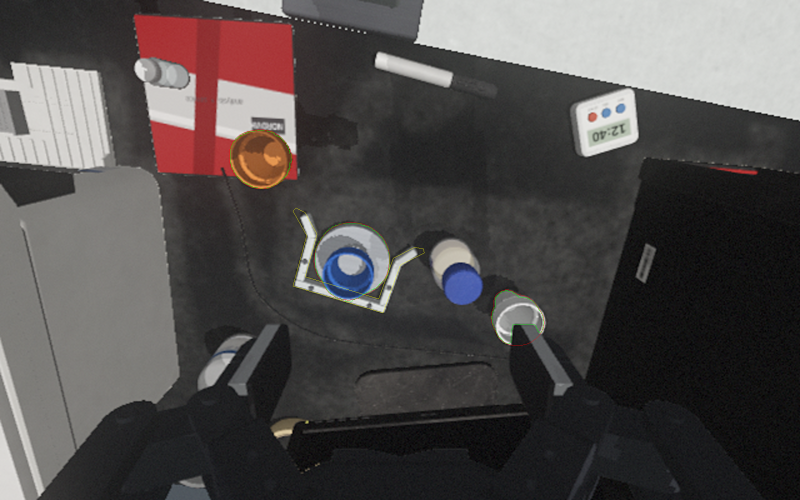

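Run:
```python
from h import *
plan([((.569,.3545,.18),234,12,0),((.569,.3545,.067),234,4,0)])
```

```text
[{"offset":[-0.34,0.31,0.35],"rotation":[0.0,0.0,-0.92],"fingers":0},{"offset":[-0.36,0.29,0.35],"rotation":[0.0,0.0,-0.91],"fingers":0},{"offset":[-0.38,0.26,0.35],"rotation":[0.0,0.0,-0.92],"fingers":0},{"offset":[-0.4,0.24,0.35],"rotation":[0.0,0.0,-0.91],"fingers":0},{"offset":[-0.41,0.21,0.35],"rotation":[0.0,0.0,-0.92],"fingers":0},{"offset":[-0.42,0.19,0.35],"rotation":[0.0,0.0,-0.91],"fingers":0},{"offset":[-0.43,0.16,0.36],"rotation":[0.0,0.0,-0.92],"fingers":0},{"offset":[-0.44,0.13,0.35],"rotation":[0.0,0.0,-0.91],"fingers":0}]
[{"offset":[-0.45,0.1,0.36],"rotation":[0.0,0.0,-0.92],"fingers":0},{"offset":[-0.46,0.07,0.35],"rotation":[0.0,0.0,-0.91],"fingers":0},{"offset":[-0.46,0.04,0.36],"rotation":[0.0,0.0,-0.92],"fingers":0},{"offset":[-0.46,0.02,0.35],"rotation":[0.0,-0.01,-0.91],"fingers":0},{"offset":[0.0,0.0,0.71],"rotation":[0.0,0.0,0.0],"fingers":0},{"offset":[0.0,0.0,0.71],"rotation":[0.0,0.0,0.0],"fingers":0},{"offset":[0.0,0.0,0.7],"rotation":[0.0,0.0,0.0],"fingers":0},{"offset":[0.0,0.0,0.71],"rotation":[0.0,0.0,0.0],"fingers":0}]
[0.569  0.3546 0.0668] [ 180.    0. -126.]
```

move_arm(
  steps=[
    {"offset": [-0.34,0.31,0.35],"rotation": [0,0,-0.92],"fingers": 0},
    {"offset": [-0.36,0.29,0.35],"rotation": [0,0,-0.91],"fingers": 0},
    {"offset": [-0.38,0.26,0.35],"rotation": [0,0,-0.92],"fingers": 0},
    {"offset": [-0.4,0.24,0.35],"rotation": [0,0,-0.91],"fingers": 0},
    {"offset": [-0.41,0.21,0.35],"rotation": [0,0,-0.92],"fingers": 0},
    {"offset": [-0.42,0.19,0.35],"rotation": [0,0,-0.91],"fingers": 0},
    {"offset": [-0.43,0.16,0.36],"rotation": [0,0,-0.92],"fingers": 0},
    {"offset": [-0.44,0.13,0.35],"rotation": [0,0,-0.91],"fingers": 0},
  ],
)

```text
clock: 13.15
position: [0.5241, 0.297, 0.2364]
tcp_rot: [180.0, -0.0, -140.5]
force: [0.1, -0.1, 0.5]
opening: 0.0854
finger_force: 0.0
```

move_arm(
  steps=[
    {"offset": [-0.45,0.1,0.36],"rotation": [0,0,-0.92],"fingers": 0},
    {"offset": [-0.46,0.07,0.35],"rotation": [0,0,-0.91],"fingers": 0},
    {"offset": [-0.46,0.04,0.36],"rotation": [0,0,-0.92],"fingers": 0},
    {"offset": [-0.46,0.02,0.35],"rotation": [0,0,-0.91],"fingers": 0},
    {"offset": [0,0,0],"rotation": [0,0,0],"fingers": 0},
    {"offset": [0,0,0],"rotation": [0,0,0],"fingers": 0},
  ],
)

```text
clock: 13.75
position: [0.5687, 0.3545, 0.1797]
tcp_rot: [180.0, -0.1, -126.0]
force: [-0.5, -0.1, 0.8]
opening: 0.0856
finger_force: 0.0
```

Run:
```python
from h import *
W=bot.get_image("wrist");s=bot.read_state();print(s["position"],s["tcp_rot"],s["qpos"].round(1))
p=(.569,.3545)
for d in bot.trace("white_cup","wrist"):
    m=up(d["region"]);print(d["conf"],d["box"],proj(W,(*p,.03)),fit(lambda i,x,y:cupmask(i,x,y,0,CUP),[(W,m)],p,[.008,.008]))
plan([((.569,.3545,.067),234,4,0)])
vis=cv2.resize(W["image"][:,:,::-1],None,fx=F,fy=F,interpolation=2)
cv2.drawContours(vis,cv2.findContours(cupmask(W,*p,0),1,2)[0],-1,(0,0,255),2)
cv2.imwrite("pics/w4.png",cv2.resize(vis,(640,400),interpolation=3))
```

```text
[0.56893867 0.35437377 0.18051079] [ 1.79995702e+02 -4.16673389e-02 -1.26052386e+02] [  28.2   26.6   90.2   -0.    63.3 -115.7]
0.8 [280.3, 164.0, 357.3, 234.6] [318.54121977 189.72859943] (array([0.5696, 0.3558]), np.float64(0.973))
0.2 [146.3, 0.0, 234.6, 21.9] [318.54121977 189.72859943] (array([0.569 , 0.3545]), np.float64(0.0))
[{"offset":[0.0,0.0,0.71],"rotation":[0.0,0.0,0.0],"fingers":0},{"offset":[0.0,0.0,0.71],"rotation":[0.0,0.0,0.0],"fingers":0},{"offset":[0.0,0.0,0.72],"rotation":[0.0,0.0,-0.01],"fingers":0},{"offset":[0.0,0.01,0.71],"rotation":[0.0,0.0,0.0],"fingers":0}]
[0.5688 0.3546 0.0671] [-180.    0. -126.]
```

View pics/w4.png

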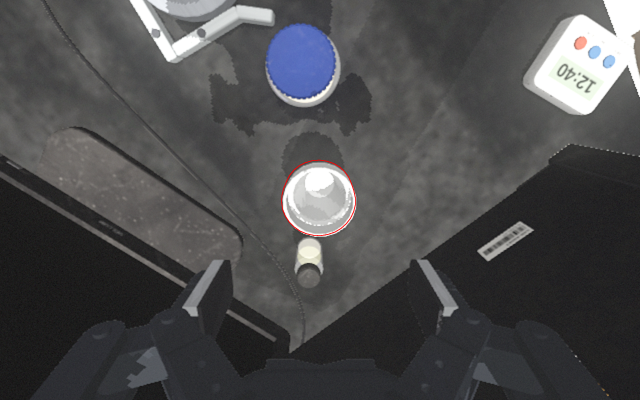

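Cup outline (centre 319,200) sits right under the gripper, vial and bottle clear of the fingers. Descend and grip.

move_arm(
  steps=[
    {"offset": [-0.03,0,0.71],"rotation": [0,0,0],"fingers": 0},
    {"offset": [0,0,0.71],"rotation": [0,0,0],"fingers": 0},
    {"offset": [0,0,0.71],"rotation": [0,0,0],"fingers": 0},
    {"offset": [0,0,0.7],"rotation": [0,0,0],"fingers": 0},
    {"offset": [0,0,0],"rotation": [0,0,0],"fingers": 140},
    {"offset": [0,0,0],"rotation": [0,0,0],"fingers": 140},
    {"offset": [0,0,0],"rotation": [0,0,0],"fingers": 140},
    {"offset": [0,0,0],"rotation": [0,0,0],"fingers": 140},
  ],
  newtons=25,
)

```text
clock: 14.65
position: [0.5715, 0.3564, 0.0699]
tcp_rot: [-179.9, 0.2, -126.0]
force: [0.0, 0.8, -0.2]
opening: 0.0591
finger_force: 26.9
```

Run:
```python
from h import *
s=bot.read_state();print(s["position"],s["opening"],s["finger_force"],s["force"])
plan([((.569,.354,.15),234,4,140),((.5433,.139,.15),234,12,140)])
```

```text
[0.57147009 0.35641779 0.06992619] 0.05913840535817419 26.928694127127528 [ 0.01167917  0.76071719 -0.19159841]
[{"offset":[0.02,0.0,-0.5],"rotation":[-0.01,0.01,0.0],"fingers":140},{"offset":[0.02,0.0,-0.5],"rotation":[-0.01,0.02,0.0],"fingers":140},{"offset":[0.02,0.01,-0.5],"rotation":[0.0,0.01,0.0],"fingers":140},{"offset":[0.02,0.0,-0.5],"rotation":[-0.01,0.02,0.0],"fingers":140},{"offset":[0.39,-0.22,0.0],"rotation":[0.0,0.0,0.0],"fingers":140},{"offset":[0.39,-0.22,0.0],"rotation":[0.0,0.0,0.0],"fingers":140},{"offset":[0.39,-0.22,0.0],"rotation":[0.0,0.0,0.0],"fingers":140},{"offset":[0.4,-0.22,0.0],"rotation":[0.0,0.0,0.0],"fingers":140}]
[{"offset":[0.39,-0.22,0.0],"rotation":[0.0,0.0,0.0],"fingers":140},{"offset":[0.4,-0.22,0.0],"rotation":[0.0,0.0,0.0],"fingers":140},{"offset":[0.39,-0.22,0.0],"rotation":[0.0,0.0,0.0],"fingers":140},{"offset":[0.4,-0.22,0.0],"rotation":[0.0,0.0,0.0],"fingers":140},{"offset":[0.39,-0.22,0.0],"rotation":[0.0,0.0,0.0],"fingers":140},{"offset":[0.4,-0.22,0.0],"rotation":[0.0,0.0,0.0],"fingers":140},{"offset":[0.39,-0.22,0.0],"rotation":[0.0,0.0,0.0],"fingers":140},{"offset":[0.4,-0.22,0.0],"rotation":[0.0,0.0,0.0],"fingers":140}]
[0.5432 0.1388 0.15  ] [ 180.   -0. -126.]
```

move_arm(
  steps=[
    {"offset": [0,0,-0.3],"rotation": [0,0,0],"fingers": 140},
    {"offset": [0,0,-0.6],"rotation": [0,0,0],"fingers": 140},
    {"offset": [0,0,-0.8],"rotation": [0,0,0],"fingers": 140},
    {"offset": [0,0,-0.8],"rotation": [0,0,0],"fingers": 140},
    {"offset": [0,0,-0.8],"rotation": [0,0,0],"fingers": 140},
    {"offset": [0.39,-0.22,0],"rotation": [0,0,0],"fingers": 140},
    {"offset": [0.39,-0.22,0],"rotation": [0,0,0],"fingers": 140},
    {"offset": [0.39,-0.22,0],"rotation": [0,0,0],"fingers": 140},
  ],
)

```text
clock: 15.45
position: [0.5624, 0.3003, 0.1984]
tcp_rot: [179.9, -0.1, -126.0]
force: [-0.1, 0.2, 0.3]
opening: 0.0593
finger_force: 27.1
```

move_arm(
  steps=[
    {"offset": [0.4,-0.22,0],"rotation": [0,0,0],"fingers": 140},
    {"offset": [0.4,-0.22,0],"rotation": [0,0,0],"fingers": 140},
    {"offset": [0.4,-0.22,0],"rotation": [0,0,0],"fingers": 140},
    {"offset": [0.4,-0.22,0],"rotation": [0,0,0],"fingers": 140},
    {"offset": [0.4,-0.22,0],"rotation": [0,0,0],"fingers": 140},
    {"offset": [0.4,-0.22,0],"rotation": [0,0,0],"fingers": 140},
    {"offset": [0.4,-0.22,0],"rotation": [0,0,0],"fingers": 140},
    {"offset": [0.4,-0.22,0],"rotation": [0,0,0],"fingers": 140},
  ],
)

```text
clock: 16.25
position: [0.5452, 0.1559, 0.1993]
tcp_rot: [-180.0, 0.0, -126.0]
force: [-0.6, -0.5, -0.7]
opening: 0.0591
finger_force: 27.1
```

move_arm(
  steps=[
    {"offset": [0.4,-0.22,0],"rotation": [0,0,0],"fingers": 140},
    {"offset": [0,0,0],"rotation": [0,0,0],"fingers": 140},
    {"offset": [0,0,0],"rotation": [0,0,0],"fingers": 140},
  ],
)

```text
clock: 16.55
position: [0.5432, 0.1387, 0.1994]
tcp_rot: [180.0, 0.0, -126.1]
force: [-0.2, -0.6, 0.7]
opening: 0.0592
finger_force: 27.1
```

Run:
```python
from h import *
W=bot.get_image("wrist");S=bot.get_image("scene");s=bot.read_state();print(s["position"],s["tcp_rot"],s["opening"])
p=s["position"];z0=p[2]-.07
vis=cv2.resize(W["image"][:,:,::-1],None,fx=F,fy=F,interpolation=2)
obs=[]
for c,im in(("wrist",W),("scene",S)):
    for d in bot.trace("white_cup",c):print(c,d["conf"],np.round(d["box"]))
    m=near("white_cup",c,im,(p[0],p[1],z0+.03),40)
    if m is not None:
        obs.append((im,m));r=fit(lambda i,x,y:cupmask(i,x,y,z0),obs[-1:],p[:2],[.006,.006]);print(c,r,r[0]-p[:2])
        if c=="wrist":cv2.drawContours(vis,cv2.findContours(m,1,2)[0],-1,(0,255,0),2);cv2.drawContours(vis,cv2.findContours(cupmask(W,*r[0],z0),1,2)[0],-1,(0,0,255),2)
if len(obs)>1:print(fit(lambda i,x,y,z:cupmask(i,x,y,z),obs,(p[0],p[1],z0),[.006,.006,.01]),z0)
cv2.imwrite("pics/w5.png",cv2.resize(vis,(640,400),interpolation=3))
```

```text
[0.5432989  0.13954097 0.19944774] [-1.79995188e+02  3.91206204e-02 -1.26003203e+02] 0.05916840884607935
wrist 0.87 [253. 204. 383. 330.]
wrist (array([0.5436, 0.1407]), np.float64(0.985)) [0.0003011  0.00115903]
scene 0.57 [291. 158. 310. 184.]
scene (array([0.5442, 0.1363]), np.float64(0.758)) [ 0.0009011  -0.00324097]
(array([0.5426, 0.1389, 0.1312]), np.float64(0.846)) 0.1294477387173663
```

View pics/w5.png

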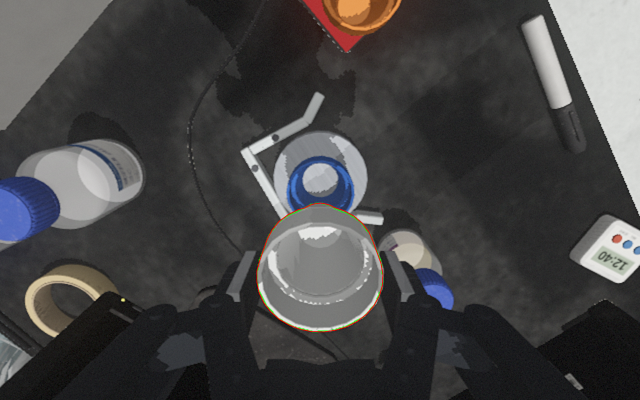

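The held white cup matches its model outline (centre 320,268); the blue cup is below at (320,180) in view perspective. Lowering.

move_arm(
  steps=[
    {"offset": [0.03,-0.01,0.5],"rotation": [0,0,0],"fingers": 140},
    {"offset": [0,0,0.5],"rotation": [0,0,0],"fingers": 140},
    {"offset": [0,0,0.4],"rotation": [0,0,0],"fingers": 140},
    {"offset": [0,0,0.3],"rotation": [0,0,0],"fingers": 140},
    {"offset": [0,0,0.2],"rotation": [0,0,0],"fingers": 140},
    {"offset": [0,0,0.2],"rotation": [0,0,0],"fingers": 140},
    {"offset": [0,0,0.2],"rotation": [0,0,0],"fingers": 140},
    {"offset": [0,0,0],"rotation": [0,0,0],"fingers": 140},
  ],
)

```text
clock: 17.65
position: [0.5421, 0.1379, 0.1063]
tcp_rot: [179.9, -0.1, -126.0]
force: [-0.3, 0.4, 0.2]
opening: 0.0591
finger_force: 27.1
```

move_arm(
  steps=[
    {"offset": [0,0,0.1],"rotation": [0,0,0],"fingers": 140},
    {"offset": [0,0,0.1],"rotation": [0,0,0],"fingers": 140},
    {"offset": [0,0,0.1],"rotation": [0,0,0],"fingers": 140},
    {"offset": [0,0,0],"rotation": [0,0,0],"fingers": 140},
  ],
)

```text
clock: 18.05
position: [0.5423, 0.1379, 0.0947]
tcp_rot: [180.0, -0.0, -126.0]
force: [0.6, 0.4, -0.8]
opening: 0.0592
finger_force: 27.1
```

move_arm(
  steps=[
    {"offset": [0,0,0.04],"rotation": [0,0,0],"fingers": 140},
    {"offset": [0,0,0.04],"rotation": [0,0,0],"fingers": 140},
    {"offset": [0,0,0],"rotation": [0,0,0],"fingers": 140},
  ],
)

```text
clock: 18.35
position: [0.5426, 0.138, 0.0919]
tcp_rot: [180.0, -0.0, -126.0]
force: [-0.5, -0.1, -0.7]
opening: 0.0592
finger_force: 27.1
```

move_arm(
  steps=[
    {"offset": [0,0,0.03],"rotation": [0,0,0],"fingers": 140},
    {"offset": [0,0,0],"rotation": [0,0,0],"fingers": 140},
  ],
)

```text
clock: 18.55
position: [0.5427, 0.138, 0.0908]
tcp_rot: [180.0, -0.0, -126.0]
force: [-0.1, 0.3, -0.2]
opening: 0.0592
finger_force: 27.1
```

move_arm(
  steps=[
    {"offset": [0,0,0.03],"rotation": [0,0,0],"fingers": 140},
    {"offset": [0,0,0],"rotation": [0,0,0],"fingers": 140},
  ],
)

```text
clock: 18.75
position: [0.5429, 0.1381, 0.0901]
tcp_rot: [-180.0, 0.0, -126.0]
force: [-0.3, -0.6, 1.9]
opening: 0.0588
finger_force: 27.3
```

move_arm(
  steps=[
    {"offset": [0,0,0.03],"rotation": [0,0,0],"fingers": 140},
    {"offset": [0,0,0],"rotation": [0,0,0],"fingers": 140},
  ],
)

```text
clock: 18.95
position: [0.543, 0.1381, 0.0899]
tcp_rot: [180.0, -0.0, -126.0]
force: [-3.9, -0.8, 8.8]
opening: 0.059
finger_force: 27.8
```

move_arm(
  steps=[
    {"offset": [0,0,-0.02],"rotation": [0,0,0],"fingers": 80},
    {"offset": [0,0,0],"rotation": [0,0,0],"fingers": 60},
    {"offset": [0,0,0],"rotation": [0,0,0],"fingers": 0},
    {"offset": [0,0,-0.2],"rotation": [0,0,0],"fingers": 0},
    {"offset": [0,0,-0.4],"rotation": [0,0,0],"fingers": 0},
    {"offset": [0,0,-0.8],"rotation": [0,0,0],"fingers": 0},
    {"offset": [0,0,-0.8],"rotation": [0,0,0],"fingers": 0},
    {"offset": [0,0,-0.8],"rotation": [0,0,0],"fingers": 0},
  ],
)

```text
clock: 19.75
position: [0.5425, 0.138, 0.2106]
tcp_rot: [180.0, -0.0, -126.0]
force: [0.9, -0.3, -0.6]
opening: 0.0857
finger_force: 0.0
```

Run:
```python
from h import *
W=bot.get_image("wrist");S=bot.get_image("scene");D=bot.get_image("side");s=bot.read_state();print(s["clock"],s["position"],s["tcp_rot"],s["opening"])
vis=cv2.resize(W["image"][:,:,::-1],None,fx=F,fy=F,interpolation=2)
for n,q,sg in(("white_cup",(.543,.139,.022),CUP),("orange_cup",(.4275,.030,.002),CUP)):
  obs=[]
  for c,im in(("wrist",W),("scene",S),("side",D)):
    m=near(n,c,im,(*q[:2],.04),30)
    if m is None:print("no",n,c);continue
    obs.append((im,m));r=fit(lambda i,x,y:cupmask(i,x,y,q[2],[CUP[1]] if n[0]=='w' else CUP),obs[-1:],q[:2],[.006,.006]);print(n,c,r)
    if c=="wrist":cv2.drawContours(vis,cv2.findContours(m,1,2)[0],-1,(0,255,0),2);cv2.drawContours(vis,cv2.findContours(cupmask(W,*r[0],q[2]),1,2)[0],-1,(0,0,255),2)
  if obs:print("3D",fit(lambda i,x,y,z:cupmask(i,x,y,z,[CUP[1]] if n[0]=='w' else CUP),obs,q,[.006,.006,.01]))
cv2.imwrite("pics/w6.png",cv2.resize(vis,(640,400),interpolation=3))
```

```text
19.9 [0.54494957 0.1384278  0.2126992 ] [-179.7232828     0.28457925 -126.00963734] 0.08558472868541211
white_cup wrist (array([0.5431, 0.1398]), np.float64(0.952))
white_cup scene (array([0.54  , 0.1367]), np.float64(0.92))
white_cup side (array([0.5438, 0.1282]), np.float64(0.297))
3D (array([0.5424, 0.1384, 0.0215]), np.float64(0.706))
orange_cup wrist (array([0.4263, 0.0308]), np.float64(0.984))
no orange_cup scene
orange_cup side (array([0.4309, 0.0318]), np.float64(0.47))
3D (array([0.4269, 0.0312, 0.0059]), np.float64(0.724))
```

View pics/w6.png

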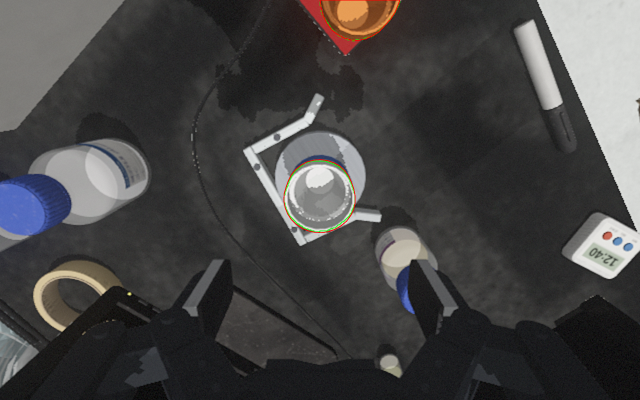

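White cup is nested concentric (centre 320,197) at z≈0.0215 by the fit. Going to the orange cup.

Run:
```python
from h import *
plan([((.427,.0305,.185),200,10,0)])
```

```text
[{"offset":[0.39,0.07,0.06],"rotation":[0.0,0.0,0.85],"fingers":0},{"offset":[0.39,0.05,0.06],"rotation":[0.0,0.0,0.85],"fingers":0},{"offset":[0.39,0.03,0.06],"rotation":[0.0,-0.01,0.85],"fingers":0},{"offset":[0.39,0.0,0.06],"rotation":[0.0,0.0,0.85],"fingers":0},{"offset":[0.39,-0.02,0.06],"rotation":[0.0,-0.01,0.85],"fingers":0},{"offset":[0.39,-0.04,0.05],"rotation":[0.0,0.0,0.85],"fingers":0},{"offset":[0.39,-0.06,0.06],"rotation":[0.0,-0.01,0.85],"fingers":0},{"offset":[0.38,-0.09,0.05],"rotation":[0.01,-0.01,0.85],"fingers":0}]
[{"offset":[0.38,-0.11,0.06],"rotation":[0.0,0.0,0.85],"fingers":0},{"offset":[0.37,-0.13,0.05],"rotation":[0.01,-0.01,0.85],"fingers":0}]
[0.427  0.0305 0.185 ] [-180.    0. -160.]
```

move_arm(
  steps=[
    {"offset": [0.39,0.07,0.06],"rotation": [0,0,0.85],"fingers": 0},
    {"offset": [0.39,0.05,0.06],"rotation": [0,0,0.85],"fingers": 0},
    {"offset": [0.39,0.03,0.06],"rotation": [0,0,0.85],"fingers": 0},
    {"offset": [0.39,0,0.06],"rotation": [0,0,0.85],"fingers": 0},
    {"offset": [0.39,-0.02,0.06],"rotation": [0,0,0.85],"fingers": 0},
    {"offset": [0.39,-0.04,0.06],"rotation": [0,0,0.85],"fingers": 0},
    {"offset": [0.39,-0.06,0.06],"rotation": [0,0,0.85],"fingers": 0},
    {"offset": [0.38,-0.09,0.06],"rotation": [0,0,0.85],"fingers": 0},
  ],
)

```text
clock: 21.0
position: [0.45, 0.0517, 0.189]
tcp_rot: [179.9, -0.1, -153.3]
force: [0.1, -0.4, 0.5]
opening: 0.0854
finger_force: 0.0
```

move_arm(
  steps=[
    {"offset": [0.38,-0.11,0.05],"rotation": [0,0,0.85],"fingers": 0},
    {"offset": [0.37,-0.13,0.05],"rotation": [0,0,0.85],"fingers": 0},
    {"offset": [0,0,0],"rotation": [0,0,0],"fingers": 0},
    {"offset": [0,0,0],"rotation": [0,0,0],"fingers": 0},
  ],
)

```text
clock: 21.4
position: [0.4281, 0.0307, 0.1857]
tcp_rot: [180.0, -0.0, -160.0]
force: [0.4, -0.0, -0.3]
opening: 0.0856
finger_force: 0.0
```

Run:
```python
from h import *
W=bot.get_image("wrist");s=bot.read_state();print(s["position"],s["tcp_rot"],s["qpos"].round(1))
p=(.427,.0305)
m=near("orange_cup","wrist",W,(*p,.03),40)
r=fit(lambda i,x,y:cupmask(i,x,y,.002,CUP),[(W,m)],p,[.008,.008]);print(r)
print(fit(lambda i,x,y,z:cupmask(i,x,y,z,CUP),[(W,m)],(*p,.002),[.008,.008,.01]))
plan([((*r[0],.0705),200,4,0)])
```

```text
[0.42859201 0.03089455 0.18597584] [ 1.79987730e+02  2.34457227e-02 -1.59967448e+02] [  -1.7    0.5  122.2    0.    57.3 -111.7]Traceback (most recent call last):
  File "<stdin>", line 5, in <module>
  File "h.py", line 56, in fit
    r=minimize(f,x0,method="Nelder-Mead",options=dict(initial_simplex=S,xatol=1e-4,fatol=1e-4,maxiter=120));return r.x.round(4),round(-r.fun,3)
    res = _minimize_neldermead(fun, x0, args, callback, bounds=bounds,
                               **options)
    fsim[k] = func(sim[k])
              ~~~~^^^^^^^^
    fx = function(np.copy(x), *(wrapper_args + args))
  File "h.py", line 54, in <lambda>
    f=lambda v:-sum(iou(fn(im,*v),m) for im,m in obs)/len(obs)
                ~~~^^^^^^^^^^^^^^^^^^^^^^^^^^^^^^^^^^
  File "h.py", line 54, in <genexpr>
    f=lambda v:-sum(iou(fn(im,*v),m) for im,m in obs)/len(obs)
                    ~~~^^^^^^^^^^^^^
  File "h.py", line 51, in iou
    def iou(a,b):return (a&b).sum()/max(1,(a|b).sum())
                         ~^~
TypeError: unsupported operand type(s) for &: 'int' and 'NoneType'
```

Detection missed; use a colour mask.

Run:
```python
from h import *
W=bot.get_image("wrist");p=(.427,.0305)
h=cv2.cvtColor(W["image"],cv2.COLOR_RGB2HSV)
m=((h[...,0]>7)&(h[...,0]<22)&(h[...,1]>130)).astype(np.uint8)
m=cv2.morphologyEx(m,cv2.MORPH_OPEN,np.ones((3,3)))
n,l,st,ce=cv2.connectedComponentsWithStats(m);q=proj(W,(*p,.04))
k=min((i for i in range(1,n) if st[i,4]>300),key=lambda i:np.hypot(*(ce[i]-q)));print(q,ce[k],st[k])
cs=cv2.findContours((l==k).astype(np.uint8),0,2)[0];M=np.zeros_like(m);cv2.drawContours(M,[cv2.convexHull(np.vstack(cs))],-1,1,-1)
r=fit(lambda i,x,y:cupmask(i,x,y,.002),[(W,up(M))],p,[.008,.008]);print(r)
print(fit(lambda i,x,y,z:cupmask(i,x,y,z),[(W,up(M))],(*p,.002),[.008,.008,.01]))
plan([((*r[0],.0705),200,4,0)])
```

```text
[318.65226586 188.99477592] [319.07530481 193.98780779] [ 283  157   73   74 4183]
(array([0.4268, 0.031 ]), np.float64(0.981))
(array([0.4268, 0.0312, 0.0013]), np.float64(0.982))
[{"offset":[0.01,0.0,0.72],"rotation":[0.0,0.0,0.0],"fingers":0},{"offset":[0.01,0.01,0.72],"rotation":[0.0,0.0,0.0],"fingers":0},{"offset":[0.02,0.0,0.73],"rotation":[0.0,0.0,0.01],"fingers":0},{"offset":[0.01,0.01,0.72],"rotation":[0.0,0.01,0.0],"fingers":0}]
[0.4268 0.0311 0.0706] [-180.   -0. -160.]
```

move_arm(
  steps=[
    {"offset": [0.02,0,0.72],"rotation": [0,0,0],"fingers": 0},
    {"offset": [0.02,0,0.72],"rotation": [0,0,0],"fingers": 0},
    {"offset": [0,0,0.72],"rotation": [0,0,0],"fingers": 0},
    {"offset": [0,0,0.72],"rotation": [0,0,0],"fingers": 0},
    {"offset": [0,0,0],"rotation": [0,0,0],"fingers": 140},
    {"offset": [0,0,0],"rotation": [0,0,0],"fingers": 140},
    {"offset": [0,0,0],"rotation": [0,0,0],"fingers": 140},
    {"offset": [0,0,0],"rotation": [0,0,0],"fingers": 140},
  ],
  newtons=25,
)

```text
clock: 22.35
position: [0.4283, 0.0302, 0.0724]
tcp_rot: [-179.9, 0.2, -160.0]
force: [-0.3, -0.8, -0.4]
opening: 0.0583
finger_force: 26.9
```

Run:
```python
from h import *
s=bot.read_state();p=s["position"];print(p,s["opening"],s["finger_force"])
plan([((p[0],p[1],.215),200,5,140),((.543,.139,.215),215,9,140)])
```

```text
[0.42826872 0.03016059 0.07242836] 0.058345519712953146 26.870746007189155
[{"offset":[0.0,0.0,-0.71],"rotation":[0.0,0.01,0.0],"fingers":140},{"offset":[0.0,0.0,-0.71],"rotation":[0.0,0.01,0.0],"fingers":140},{"offset":[0.0,0.0,-0.71],"rotation":[-0.01,0.01,0.0],"fingers":140},{"offset":[0.0,0.0,-0.72],"rotation":[0.0,0.01,0.0],"fingers":140},{"offset":[-0.01,0.0,-0.71],"rotation":[-0.01,0.01,0.0],"fingers":140},{"offset":[-0.4,0.17,0.0],"rotation":[0.0,0.0,-0.42],"fingers":140},{"offset":[-0.41,0.16,0.0],"rotation":[0.0,0.0,-0.42],"fingers":140},{"offset":[-0.41,0.15,0.0],"rotation":[0.0,0.0,-0.42],"fingers":140}]
[{"offset":[-0.42,0.14,0.0],"rotation":[0.0,0.0,-0.41],"fingers":140},{"offset":[-0.42,0.13,0.0],"rotation":[0.0,0.0,-0.42],"fingers":140},{"offset":[-0.42,0.12,0.0],"rotation":[0.0,0.0,-0.41],"fingers":140},{"offset":[-0.43,0.1,0.0],"rotation":[0.0,0.0,-0.42],"fingers":140},{"offset":[-0.43,0.09,0.0],"rotation":[0.0,0.0,-0.41],"fingers":140},{"offset":[-0.43,0.08,0.0],"rotation":[0.0,0.0,-0.42],"fingers":140}]
[0.5429 0.1391 0.2148] [ 180.   -0. -145.]
```

move_arm(
  steps=[
    {"offset": [0,0,-0.4],"rotation": [0,0,0],"fingers": 140},
    {"offset": [0,0,-0.71],"rotation": [0,0,0],"fingers": 140},
    {"offset": [0,0,-0.8],"rotation": [0,0,0],"fingers": 140},
    {"offset": [0,0,-0.8],"rotation": [0,0,0],"fingers": 140},
    {"offset": [0,0,-0.8],"rotation": [0,0,0],"fingers": 140},
    {"offset": [-0.4,0.17,0],"rotation": [0,0,-0.42],"fingers": 140},
    {"offset": [-0.41,0.16,0],"rotation": [0,0,-0.42],"fingers": 140},
    {"offset": [-0.41,0.15,0],"rotation": [0,0,-0.42],"fingers": 140},
  ],
)

```text
clock: 23.15
position: [0.4653, 0.067, 0.2108]
tcp_rot: [180.0, -0.0, -154.8]
force: [0.3, -0.5, -1.2]
opening: 0.0581
finger_force: 27.3
```

move_arm(
  steps=[
    {"offset": [-0.42,0.14,0],"rotation": [0,0,-0.42],"fingers": 140},
    {"offset": [-0.42,0.13,0],"rotation": [0,0,-0.42],"fingers": 140},
    {"offset": [-0.42,0.12,0],"rotation": [0,0,-0.42],"fingers": 140},
    {"offset": [-0.43,0.1,0],"rotation": [0,0,-0.42],"fingers": 140},
    {"offset": [-0.43,0.09,0],"rotation": [0,0,-0.42],"fingers": 140},
    {"offset": [-0.43,0.08,0],"rotation": [0,0,-0.42],"fingers": 140},
    {"offset": [0,0,0],"rotation": [0,0,0],"fingers": 140},
    {"offset": [0,0,0],"rotation": [0,0,0],"fingers": 140},
  ],
)

```text
clock: 23.95
position: [0.5402, 0.1394, 0.2093]
tcp_rot: [179.9, -0.2, -144.8]
force: [-0.9, -0.5, -1.0]
opening: 0.0582
finger_force: 27.2
```

Run:
```python
from h import *
W=bot.get_image("wrist");s=bot.read_state();p=s["position"];print(p,s["tcp_rot"],s["opening"])
z0=p[2]-.0704
h=cv2.cvtColor(W["image"],cv2.COLOR_RGB2HSV)
m=((h[...,0]>7)&(h[...,0]<22)&(h[...,1]>130)).astype(np.uint8)
m=cv2.morphologyEx(m,cv2.MORPH_OPEN,np.ones((3,3)))
n,l,st,ce=cv2.connectedComponentsWithStats(m);q=proj(W,(p[0],p[1],z0+.05))
k=min((i for i in range(1,n) if st[i,4]>1000),key=lambda i:np.hypot(*(ce[i]-q)))
cs=cv2.findContours((l==k).astype(np.uint8),0,2)[0];M=np.zeros_like(m);cv2.drawContours(M,[cv2.convexHull(np.vstack(cs))],-1,1,-1)
r=fit(lambda i,x,y:cupmask(i,x,y,z0),[(W,up(M))],p[:2],[.006,.006]);print(r,z0)
print(fit(lambda i,x,y,z:cupmask(i,x,y,z),[(W,up(M))],(p[0],p[1],z0),[.006,.006,.01]))
e=np.array([.5430,.1395])-r[0]
R=Ro.from_euler('xyz',s["tcp_rot"],degrees=True);print("tool shift/40mm",R.inv().apply([*e,0])/.04)
vis=cv2.resize(W["image"][:,:,::-1],None,fx=F,fy=F,interpolation=2)
cv2.drawContours(vis,cv2.findContours(cupmask(W,*r[0],z0),1,2)[0],-1,(0,255,0),2)
cv2.imwrite("pics/w7.png",cv2.resize(vis,(640,400),interpolation=3))
```

```text
[0.5400035  0.13900405 0.20950304] [ 179.9217179    -0.20634634 -144.84776403] 0.05829543804333108
(array([0.5402, 0.141 ]), np.float64(0.981)) 0.1391030353571171
(array([0.5405, 0.1412, 0.1386]), np.float64(0.982))
tool shift/40mm [-0.03564287 -0.07096327 -0.00022532]
```

View pics/w7.png

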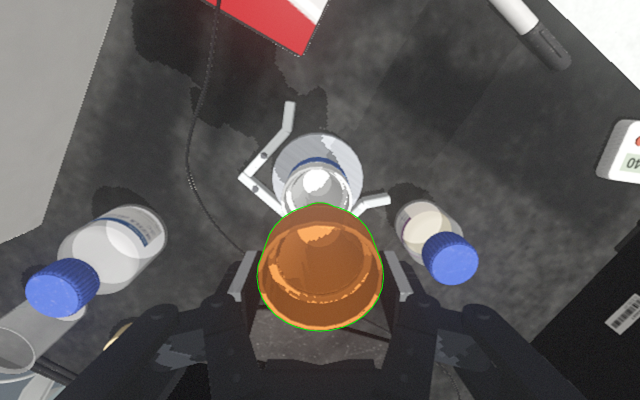

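The orange cup is held squarely over the nested white cup; small shift and lower.

move_arm(
  steps=[
    {"offset": [-0.04,-0.07,0.3],"rotation": [0,0,0],"fingers": 140},
    {"offset": [0,0,0.5],"rotation": [0,0,0],"fingers": 140},
    {"offset": [0,0,0.4],"rotation": [0,0,0],"fingers": 140},
    {"offset": [0,0,0.3],"rotation": [0,0,0],"fingers": 140},
    {"offset": [0,0,0.2],"rotation": [0,0,0],"fingers": 140},
    {"offset": [0,0,0.2],"rotation": [0,0,0],"fingers": 140},
    {"offset": [0,0,0.2],"rotation": [0,0,0],"fingers": 140},
    {"offset": [0,0,0],"rotation": [0,0,0],"fingers": 140},
  ],
)

```text
clock: 24.8
position: [0.5433, 0.1373, 0.1262]
tcp_rot: [180.0, -0.1, -144.9]
force: [0.3, -0.4, -1.0]
opening: 0.0585
finger_force: 27.2
```

move_arm(
  steps=[
    {"offset": [0,0,0.06],"rotation": [0,0,0],"fingers": 140},
    {"offset": [0,0,0.06],"rotation": [0,0,0],"fingers": 140},
    {"offset": [0,0,0],"rotation": [0,0,0],"fingers": 140},
  ],
)

```text
clock: 25.1
position: [0.5441, 0.1376, 0.1226]
tcp_rot: [-180.0, 0.0, -144.9]
force: [0.1, 0.5, -0.2]
opening: 0.0582
finger_force: 27.2
```

move_arm(
  steps=[
    {"offset": [0,0,0.06],"rotation": [0,0,0],"fingers": 140},
    {"offset": [0,0,0.06],"rotation": [0,0,0],"fingers": 140},
    {"offset": [0,0,0],"rotation": [0,0,0],"fingers": 140},
  ],
)

```text
clock: 25.4
position: [0.5437, 0.1375, 0.1173]
tcp_rot: [180.0, -0.0, -144.9]
force: [-0.3, -0.1, 0.0]
opening: 0.058
finger_force: 27.2
```

move_arm(
  steps=[
    {"offset": [0,0,0.04],"rotation": [0,0,0],"fingers": 140},
    {"offset": [0,0,0.02],"rotation": [0,0,0],"fingers": 140},
    {"offset": [0,0,0],"rotation": [0,0,0],"fingers": 140},
  ],
)

```text
clock: 25.7
position: [0.5439, 0.1375, 0.1151]
tcp_rot: [180.0, -0.0, -144.9]
force: [-0.7, -0.1, -0.5]
opening: 0.0581
finger_force: 27.3
```

move_arm(
  steps=[
    {"offset": [0,0,0.03],"rotation": [0,0,0],"fingers": 140},
    {"offset": [0,0,0],"rotation": [0,0,0],"fingers": 140},
  ],
)

```text
clock: 25.9
position: [0.544, 0.1375, 0.114]
tcp_rot: [180.0, -0.0, -144.9]
force: [-0.4, 1.0, -0.9]
opening: 0.0581
finger_force: 27.3
```

move_arm(
  steps=[
    {"offset": [0,0,0.03],"rotation": [0,0,0],"fingers": 140},
    {"offset": [0,0,0],"rotation": [0,0,0],"fingers": 140},
  ],
)

```text
clock: 26.1
position: [0.5442, 0.1376, 0.1131]
tcp_rot: [-180.0, 0.0, -144.9]
force: [0.7, 0.6, 0.8]
opening: 0.058
finger_force: 27.4
```

move_arm(
  steps=[
    {"offset": [0,0,0.02],"rotation": [0,0,0],"fingers": 140},
    {"offset": [0,0,0],"rotation": [0,0,0],"fingers": 140},
  ],
)

```text
clock: 26.3
position: [0.5443, 0.1376, 0.1129]
tcp_rot: [180.0, 0.0, -144.9]
force: [-1.9, -0.6, 5.6]
opening: 0.0585
finger_force: 27.7
```

Contact at the expected height; release and retreat.

move_arm(
  steps=[
    {"offset": [0,0,-0.01],"rotation": [0,0,0],"fingers": 80},
    {"offset": [0,0,0],"rotation": [0,0,0],"fingers": 60},
    {"offset": [0,0,0],"rotation": [0,0,0],"fingers": 0},
    {"offset": [0,0,-0.2],"rotation": [0,0,0],"fingers": 0},
    {"offset": [0,0,-0.4],"rotation": [0,0,0],"fingers": 0},
    {"offset": [0,0,-0.8],"rotation": [0,0,0],"fingers": 0},
    {"offset": [0,0,-0.8],"rotation": [0,0,0],"fingers": 0},
    {"offset": [0,0,-0.8],"rotation": [0,0,0],"fingers": 0},
  ],
)

```text
clock: 27.1
position: [0.5439, 0.1375, 0.2339]
tcp_rot: [-180.0, -0.0, -144.9]
force: [0.9, 0.9, 0.1]
opening: 0.0855
finger_force: 0.0
```

move_arm(
  steps=[
    {"offset": [0,0,-0.5],"rotation": [0,0,0],"fingers": 0},
    {"offset": [0,0,0],"rotation": [0,0,0],"fingers": 0},
    {"offset": [0,0,0],"rotation": [0,0,0],"fingers": 0},
  ],
)

```text
clock: 27.4
position: [0.5439, 0.1375, 0.2525]
tcp_rot: [-180.0, 0.0, -144.9]
force: [0.7, -0.3, 0.4]
opening: 0.0852
finger_force: 0.0
```

Run:
```python
from h import *
W=bot.get_image("wrist");S=bot.get_image("scene")
vis=cv2.resize(W["image"][:,:,::-1],None,fx=F,fy=F,interpolation=2)
obs=[]
for c,im in(("wrist",W),("scene",S)):
    m=near("orange_cup",c,im,(.543,.139,.09),25)
    if m is None:print("no",c);continue
    obs.append((im,m));r=fit(lambda i,x,y:cupmask(i,x,y,.044,CUP[1:]),obs[-1:],(.543,.139),[.006,.006]);print(c,r)
if obs:print(fit(lambda i,x,y,z:cupmask(i,x,y,z,CUP[1:]),obs,(.543,.139,.044),[.006,.006,.01]))
cv2.drawContours(vis,cv2.findContours(cupmask(W,.543,.139,.044,CUP[1:]),1,2)[0],-1,(0,255,0),1)
a=cv2.resize(vis,(640,400),interpolation=3)[60:300,160:480]
b=cv2.resize(S["image"][150:250,230:390,::-1],(480,300),interpolation=2)
o=np.zeros((300,800,3),np.uint8);o[:240,:320]=a;o[:,320:]=b;cv2.imwrite("pics/w8.png",o)
```

```text
wrist (array([0.5441, 0.1388]), np.float64(0.957))
scene (array([0.5427, 0.1357]), np.float64(0.945))
(array([0.5439, 0.1376, 0.0435]), np.float64(0.932))
```

View pics/w8.png

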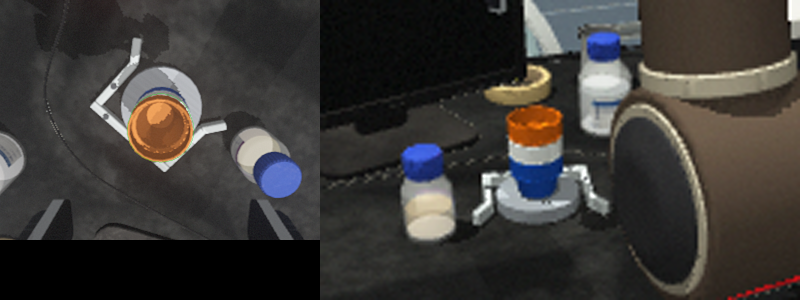

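The stack blue/white/orange stands upright in the dock (crop 535,160), orange origin at z≈0.0435 as required, and the gripper is clear. Handing in.

```bash
python3 -c "
from bench import bot
print(bot.finish_job())"
```

```text
the job is handed in; nothing more can be done
None
```

I handed the job in after about 27 s of the 72 s. The last camera check showed the blue cup home in the dock, with the white and orange cups nested upright and the gripper clear; the hand-in returned no verdict.

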